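# Fetch a reagent jar from the touch-latch cabinet and shut it in the carrying case

### The arm

A 7-joint arm with a two-finger parallel gripper is mounted at the origin on the work surface. World frame = base frame: x ahead of the robot, y to its left, z up, the work surface at z = 0. Lengths are in m, angles in rad, forces in N, time in s.
With the tool pointing down it reaches from about 0.4 to 0.85 m from the base axis. Payload 10.4 kg.
Tool frame: the origin (TCP) lies between the finger pads; the fingertips stand 11 mm ahead of it and the grasp point (between the pads) lies 8 mm behind it (r.tcp_to_tips is the distance from the TCP to the fingertips, in m); z points along the fingers, y is the line along which they close (so a half turn about z gives the same grasp; the last joint's range is limited). The gripper opens to 87 mm and grips with 3 to 60 N. Pads are 19 mm wide; open, the fingers measure 117 mm over their backs; the gripper's body (75 mm by 190 mm) begins 51 mm behind the grasp point.
Start: joints at [1.126, 0.332, -0.065, 1.46, 0.022, 1.35, -0.088], TCP at [0.256, -0.57, 0.234] pointing down, gripper open.
Joint ranges: [-2.6, 2.6], [-0.5, 2.12], [-1.47, 1.34], [0.16, 2.42], [-1.27, 4.41], [0.06, 2.06], [-2.6, 2.6]. Speed limits (rad/s): [2.22, 2.22, 2.79, 2.79, 3.14, 3.14, 3.14].

### API

Orientations are given as a unit quaternion [x, y, z, w].
In Python, from bench import r gives the robot as it stands. The module is installed in compiled form; this text tells all that it offers.
- The arm moves only by the shell command python3 -m crank 'ROWS' [FORCE]. ROWS is JSON, a list of rows, each an object of numbers: "claw": the closure, from -1 (fully open) to 1 (shut); "dx", "dy", "dz": the shift along the tool's x, y, z each as a share of 3 cm, from -1 to 1; "ax", "ay", "az": the turn, a rotation vector about the tool's x, y, z each as a share of 6 degrees, from -1 to 1. A call has 1 to 8 rows; each row shifts and turns the commanded pose from where the row before left it, along the tool's axes as they then stand; what a row does not reach is not made up. A row lasts 1/12 s, in which the tool goes at most 41.7 mm and 7.16 degrees, less where a joint would pass 70% of its speed; a pose out of reach is approached as far as the arm can. A call with a number of a shift or a turn outside -1 to 1 is refused whole. A call with a gripper value outside its range is refused whole. The fingers move at their own pace and stop on an object; FORCE is the grip in N (left out, the last holds). Time passes only in rows, so rows that do not move let the fingers close. It gives the time, the measured TCP pose, the force, the opening and the grip force at its end, in the units of the state.
- r.read_state(): the state, without advancing time (a new reading comes with each control period).
- r.camera(name): name is "side" or "top" or "wrist"; returns a dict with "color" (480x640x3 uint8, red, green, blue), "mtx" (3x3 intrinsics, pixels), "R" (3x3) and "t" (3): a world point X has camera coordinates R X + t; the wrist camera has in their place "hand_eye" (4x4, takes a point from camera to tool coordinates, whose origin is the TCP and whose axes are the flange's). Camera axes: x right, y down, z forward; pixel columns grow to the right and rows downward; lengths in m; the calibration is good to about 2 mm. The wrist camera is an equidistant fisheye: a pixel r from the principal point sees the ray r / f radians off the axis. A picture is of the moment at which its call begins: read the wrist's pose just before it. There is no depth.
- r.close_job(): hands the job in; it is judged then, once.
The state is a dict: "time": time; "joint_positions": joint angles; "joint_vel": joint speeds; "joint_torque": joint torques, N m; "ee_pos": TCP position; "eef_rot": TCP orientation; "ft_force": force on the tool from outside, world axes, zero at the start; "torque": the same for the moment, N m; "width": finger opening in m; "grip_force": force on a finger pad.
Only numpy, scipy, OpenCV 4.12 (cv2) and the standard library are available. Lean on these libraries where they do the work, as an engineer would, in place of code of your own. Each camera call takes 0.05 s, during which the arm holds its last target. There are 200 camera calls.

### The job

The cabinet's blue hatch has no handle: push it in so that its spring catch pops it ajar, then swing it down wide open. Take out the jar with the blue cap, set it down upright inside the grey carrying case (put it down, do not drop it), let go, and lower the case's orange lid gently until it is fully shut. Leave the hatch down and leave the black-capped jar, the bottles and the flask as they stand.

Things in the scene. Friction and masses are not known exactly. Their poses are not given: they have to be found in the camera images.
- cabinet: White fixed cabinet 200 deep (x), 340 wide (y), 227 mm high. Origin: on the bench, middle of its front; +x into it, +y left. Sloping front opening from a 32 mm sill at x=0 up to the roof's front edge at x=98. Inner floor at 12 mm, side walls 10. The roof covers x=98-200: jars are reached only by a tool tilted 20-50 deg forward. Catch and ejector pin sit beside the side walls.
- hatch (a joint): Blue flap, 12 thick, 315 wide, 199 mm hinge to free edge, hinged at its bottom. 0 shut (leans back 28 deg), grows towards the robot and down: 0.49 upright, 2.0 open, near level. Caught: cannot be pulled. Pushed in 4 mm at push mark (-0.025; stop -0.035; about 5 N) the catch lets go for good; as the push is withdrawn it pops to about 0.3, edge gap 55 mm. Past 0.7 it sinks open by itself within 3 s.
- hatch_hinge (a point): Middle of the hatch's hinge line, 35 mm above the bench at the cabinet's front. z axis runs from the hinge to the flap's free edge, x axis is square to the flap and points inwards when shut; it turns with the flap.
- hatch_push (a point): Centre of the round metal push mark (34 mm wide) on the hatch's outer face, 168 mm from the hinge and midway across. Same axes as hatch_hinge; push along +x.
- hatch_edge (a point): Middle of the hatch's free edge on its inner face, 199 mm from the hinge.
- jar_blue_center (a point): Jar to fetch: round white jar, blue cap, 95 mm high, about 0.25 kg; body 62 mm across up to 64 mm high, cap 54 mm across from 69 to 95 mm above its foot (grip the cap). The point is on its axis 47.5 mm above its foot. It stands in the cabinet, 75-88 mm behind the front, 50-60 mm left or right of the middle.
- jar_black_center (a point): Bystander: the same jar with a black cap, beside the blue one in the cabinet; the point is on its axis half-way up.
- case: Grey open-topped carrying case, fixed, 160 mm (x) by 170 mm (y), 65 mm high, walls 6 mm, inner floor 6 mm above the bench. Origin on the bench under its centre; the lid's hinge is along the +x rim, the lid's shut front edge along the -x rim.
- lid (a joint): Orange shell lid of the case, 160 by 170 mm, 50 mm deep, hinged on the case's +x rim. 0 shut, grows as it opens (rad); starts at 1.2 to 1.45, leaning over the case. Stiff hinge: stays where left, about 3 N at its free end moves it. Shut, it has room for the upright 95 mm jar; the jar clears the lid's front wall if within about 20 mm of the case's centre.
- lid_hinge (a point): Middle of the lid's hinge line, on the case's centre line 80 mm from the case's centre towards its +x, 66 mm above the bench. Frame of the lid: -x runs to its free end (160 mm), +z to its outer top face.
- lid_top (a point): Point on the lid's outer top face, midway across, 120 mm from the hinge line and 50 mm above the lid's rim plane (lid frame as lid_hinge): push here to close it.
- bottle_a_center (a point): Bystander: square white bottle with blue cap, 64 by 64 mm, 152 mm high, standing to the right (-y) of the case; the point is half-way up.
- bottle_b_center (a point): Bystander: square white bottle with black cap, 64 by 64 mm, 152 mm high, standing between and behind case and cabinet; the point is half-way up.
- flask_center (a point): Bystander: conical glass flask, foot 74 mm across, 110 mm high, standing between the robot and the case; the point is half-way up.
Mind the look-alikes: they are no part of the job. Of the things like the case, leave any that is green or red; of the rest the larger one is meant.

How it is judged:
On the way, in this order (a step that is already met when the one before it is completed fails the run):
1. the hatch has popped ajar (value of joint hatch above 0.15 rad), for 0.1 s.
2. the hatch is swung wide open (beyond 1.75 rad) (value of joint hatch above 1.75 rad), for 0.2 s.
3. the blue-capped jar is set down on the case's floor while still held in the fingers (z of jar_blue_center in the frame of case below 0.062 m and x of jar_blue_center in the frame of case between -0.05 and 0.05 m and y of jar_blue_center in the frame of case between -0.055 and 0.055 m and contact force between the fingers and anything else above 0.5 N), for 0.1 s.
4. the lid is lowered shut (below 0.06 rad) (value of joint lid below 0.06 rad), for 0.2 s.
At the end, for the whole second after the job is handed in: The blue-capped jar stands upright (within 0.15 rad) on the case's floor inside its walls, the lid is shut (below 0.06 rad), the hatch is wide open (above 1.75 rad), and the black-capped jar, both bottles and the flask are within 25 mm of where they started (value of joint lid below 0.06 rad and value of joint hatch above 1.75 rad and angle between jar_blue_center's own z axis and vertical below 0.15 rad and z of jar_blue_center in the frame of case between 0.04 and 0.062 m and x of jar_blue_center in the frame of case between -0.05 and 0.05 m and y of jar_blue_center in the frame of case between -0.055 and 0.055 m and distance of each of jar_black_center, bottle_a_center, bottle_b_center, flask_center from where it was at the start of the episode below 0.025 m); the robot touches nothing.
It fails at once if the lid is slammed (falls faster than 3 rad/s) (velocity of joint lid below -3 rad/s).
It fails at once if the blue-capped jar is tipped more than 0.7 rad (angle between jar_blue_center's own z axis and vertical above 0.7 rad).
It fails at once if a bystander is pushed away more than 30 mm or knocked over (distance of any of jar_black_center, bottle_a_center, bottle_b_center, flask_center from where it was at the start of the episode above 0.03 m or angle between any of jar_black_center, bottle_a_center, bottle_b_center, flask_center's own z axis and vertical above 0.5 rad).
It also fails if it takes over 72 s, if anything falls off the work surface, if the arm or the gripper's body presses on something with over 40 N, if the wrist force passes 120 N, or if a joint passes its speed limit or range.

## Working session

There is one attempt and no reset: what is moved stays moved. The work goes in short steps, Python scripts to look and compute and a shell command to move; the robot and the scene stay as the last step left them, time stands still between calls to the robot, and variables do not carry over. Pictures are saved under pics/ and viewed, at most 10 in all, crops included, and the job is handed in when it is done.

```bash
mkdir -p pics
python3 - <<'E'
from bench import r
import cv2,pickle,numpy as np
s=r.read_state();print({k:np.round(v,3).tolist() for k,v in s.items()})
d={}
for n in("side","top"):
    c=r.camera(n);d[n]=c;cv2.imwrite(f"pics/{n}0.png",c["color"][:,:,::-1]);print(n,np.round(c["mtx"],1).tolist(),np.round(c["R"],3).tolist(),np.round(c["t"],3).tolist())
pickle.dump(d,open("c0.pkl","wb"))
E
```

```text
{'time': 0.0, 'joint_positions': [1.126, 0.333, -0.065, 1.461, 0.022, 1.35, -0.088], 'joint_vel': [0.001, -0.001, -0.001, 0.002, -0.0, 0.002, -0.0], 'joint_torque': [-0.0, -62.326, 0.024, -38.989, -0.061, 0.04, 0.0], 'ee_pos': [0.256, -0.57, 0.233], 'eef_rot': [0.978, 0.209, -0.0, -0.001], 'ft_force': [-0.403, -0.577, -0.371], 'torque': [0.015, 0.001, -0.036], 'grip_force': 0.0, 'width': 0.087}
side [[578.2, 0.0, 323.0], [0.0, 578.2, 242.1], [0.0, 0.0, 1.0]] [[-0.894, -0.449, -0.006], [-0.319, 0.645, -0.694], [0.315, -0.619, -0.72]] [0.364, 0.348, 1.194]
top [[479.4, 0.0, 324.7], [0.0, 479.4, 241.1], [0.0, 0.0, 1.0]] [[0.007, -1.0, 0.011], [-0.986, -0.009, -0.168], [0.168, -0.01, -0.986]] [-0.145, 0.452, 1.048]
```

View pics/side0.png

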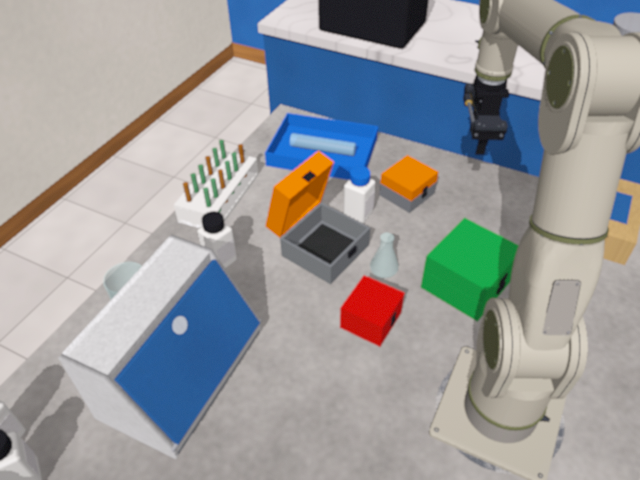

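View pics/top0.png

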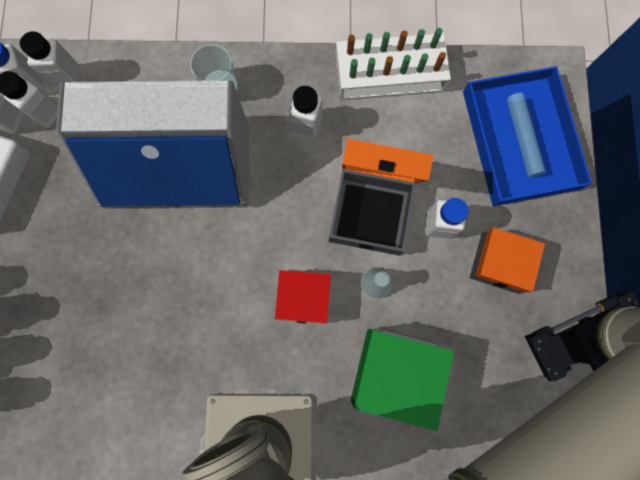

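Candidates for the case: the open grey case with its orange lid up (top px 370,213), the small grey/orange closed one (510,260), the red one (303,297) and the green one (405,380). By the description I choose the open grey one, since it is larger and neither red nor green. The hatch is the blue flap with its push mark at (150,152). The blue tray (530,135) is not part of the job.

```bash
cat > h.py <<'E'
import numpy as np,cv2,pickle
from scipy.spatial.transform import Rotation as Ro
def ray(c,p):
    d=c["R"].T@np.linalg.inv(c["mtx"])@np.array([p[0],p[1],1.]);return -c["R"].T@c["t"],d/np.linalg.norm(d)
def plane(c,p,z):
    o,d=ray(c,p);return o+d*(z-o[2])/d[2]
def tri(c1,p1,c2,p2):
    o1,d1=ray(c1,p1);o2,d2=ray(c2,p2)
    s=np.linalg.lstsq(np.c_[d1,-d2],o2-o1,rcond=None)[0];a=o1+s[0]*d1;b=o2+s[1]*d2
    return (a+b)/2,np.linalg.norm(a-b)
def quad(m):
    k=max(cv2.findContours(m.astype(np.uint8),0,2)[0],key=cv2.contourArea)
    h=cv2.convexHull(k)
    for e in np.arange(2,25,.5):
        q=cv2.approxPolyDP(h,e,True)
        if len(q)<=4:break
    return q[:,0],cv2.contourArea(k)
E
python3 - <<'E'
from h import *
d=pickle.load(open("c0.pkl","rb"))
for n,box,lid in(("side",(60,230,270,460),(250,145,340,240)),("top",(50,120,260,220),(335,130,440,190))):
    im=d[n]["color"].astype(int);R,G,B=im[...,0],im[...,1],im[...,2]
    def sub(m,b):
        o=np.zeros(m.shape,bool);o[b[1]:b[3],b[0]:b[2]]=m[b[1]:b[3],b[0]:b[2]];return o
    hm=sub((B>R+50)&(B>G+30),box);q,a=quad(hm);print(n,"hatch",q.tolist(),a)
    f=np.zeros(hm.shape,np.uint8);cv2.fillPoly(f,[q],1);f=cv2.erode(f,np.ones((9,9)))
    w=(f>0)&~hm;_,_,st,ce=cv2.connectedComponentsWithStats(w.astype(np.uint8))
    i=1+np.argmax(st[1:,4]);print("mark",ce[i],st[i])
    q,a=quad(sub((R>150)&(G<R-60)&(B<90)&(G>50),lid));print("lid",q.tolist(),a)
a=cv2.resize(d["side"]["color"][140:300,250:400],None,fx=3.4,fy=3.4,interpolation=2)
b=cv2.resize(d["top"]["color"][130:270,320:480],None,fx=3.4,fy=3.4,interpolation=2)
b=b[:,:]; H=max(a.shape[0],b.shape[0])
c=np.zeros((600,800,3),np.uint8);c[:min(600,a.shape[0]),:400]=cv2.resize(a,(400,a.shape[0]*400//a.shape[1]+0))[:0] if 0 else 0
A=cv2.resize(d["side"]["color"][140:290,260:393],(399,450),interpolation=2);Bm=cv2.resize(d["top"]["color"][130:280,320:453],(399,450),interpolation=2)
cv2.imwrite("pics/case0.png",np.hstack([A,Bm])[:,:,::-1])
E
```

```text
side hatch [[215, 260], [259, 322], [176, 443], [115, 378]] 12513.5
mark [179.49361702 324.64680851] [172 316  16  19 235]
lid [[319, 152], [321, 199], [279, 236], [274, 187]] 2842.0
top hatch [[238, 203], [102, 205], [66, 139], [225, 136]] 10095.0
mark [149.74271845 151.61650485] [141 145  19  14 206]
lid [[346, 141], [431, 154], [428, 179], [342, 164]] 2461.5
```

View pics/case0.png

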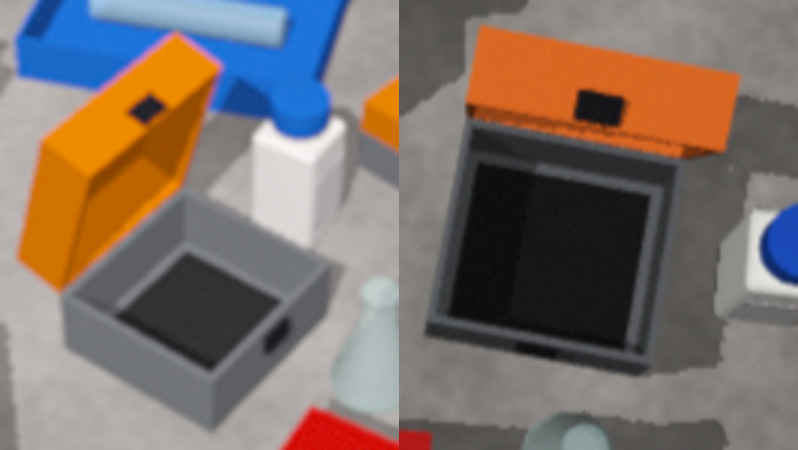

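Run:
```python
from h import *
d=pickle.load(open("c0.pkl","rb"));S,T=d["side"],d["top"]
def t(n,ps,pt):
    p,e=tri(S,ps,T,pt);print(n,np.round(p,4),"gap",round(e,4));return p
cs=lambda x,y:(260+x/3-.33,140+y/3-.33)
ct=lambda x,y:(320+(x-399)/3-.33,130+y/3-.33)
m=t("mark",(179.5,324.65),(149.75,151.6))
h={n:t(n,a,b) for n,a,b in(("-y low",(259.5,323.),(238.5,204)),("+y low",(176,444),(102,206)),("+y up",(115,378),(66,138)),("-y up",(215,260),(226,136)))}
y=h["+y low"]-h["-y low"];print("w",np.linalg.norm(y),np.linalg.norm(h["+y up"]-h["-y up"]),"yaw low/up",[np.degrees(np.arctan2(-v[0],v[1])) for v in(y,h["+y up"]-h["-y up"])],"mid",(h["+y low"]+h["-y low"])/2)
c=[t("case"+n,cs(*a),ct(*b)) for n,a,b in(("FL",(213,378),(430,318)),("FR",(330,264),(645,357)),("BR",(183,192),(680,158)),("BL",(65,295),(467,120)))]
C=np.mean(c,0);print("case c",C,"sides",[np.linalg.norm(c[i]-c[i-1]) for i in range(4)])
for i,j in((1,0),(2,3)):v=c[j]-c[i];print("yaw",np.degrees(np.arctan2(-v[0],v[1])))
for i,j in((0,3),(1,2)):v=c[j]-c[i];print("yaw",np.degrees(np.arctan2(v[1],v[0])))
l=[t("lid"+n,cs(*a),ct(*b)) for n,a,b in(("topL",(42,142),(480,27)),("topR",(178,35),(738,73)),("rimR",(220,68),(725,153)),("rimL",(90,165),(467,103)))]
print("case rim from planes",[np.round(plane(T,ct(*b),.065)[:2],4).tolist() for b in((430,318),(645,357),(680,158),(467,120))],[np.round(plane(S,cs(*b),.065)[:2],4).tolist() for b in((213,378),(330,264),(183,192),(65,295))])
t("bottA cap",(359,172),(454.5,209));t("bottB cap",(212,219),(305,98));t("flask top",(386,237),(381,280))
```

```text
mark [0.6081 0.2132 0.1887] gap 0.0018
-y low [0.5372 0.0564 0.0447] gap 0.0008
+y low [0.5328 0.3684 0.0412] gap 0.0057
+y up [0.6251 0.3691 0.214 ] gap 0.0021
-y up [0.6313 0.0565 0.2102] gap 0.0037
w 0.3120911160412768 0.312669012064894 yaw low/up [np.float64(0.8095951347244351), np.float64(1.1385617201519822)] mid [0.53497725 0.2123901  0.04292117]
caseFL [ 0.4619 -0.1524  0.0652] gap 0.0009
caseFR [ 0.4316 -0.3113  0.0667] gap 0.0036
caseBR [ 0.5858 -0.3414  0.0625] gap 0.0017
caseBL [ 0.6137 -0.1797  0.0664] gap 0.0
case c [ 0.52325838 -0.24619324  0.06520333] sides [np.float64(0.15423514172419872), np.float64(0.1617765391708949), np.float64(0.15720703726517082), np.float64(0.1641222509197605)]
yaw -10.79446611710219
yaw -9.772227129008426
yaw -10.204865593196919
yaw -11.047133964380834
lidtopL [ 0.623  -0.1802  0.23  ] gap 0.0009
lidtopR [ 0.5917 -0.3463  0.2306] gap 0.0025
lidrimR [ 0.5461 -0.3392  0.2159] gap 0.0041
lidrimL [ 0.5733 -0.1712  0.232 ] gap 0.0053
case rim from planes [[0.4615, -0.1525], [0.4337, -0.3112], [0.586, -0.3407], [0.6141, -0.1798]] [[0.4625, -0.1525], [0.4304, -0.3132], [0.5837, -0.339], [0.6145, -0.1809]]
bottA cap [ 0.5048 -0.4066  0.1517] gap 0.0021
bottB cap [ 0.7489 -0.095   0.1465] gap 0.0038
flask top [ 0.3629 -0.2577  0.1113] gap 0.0063
```

```bash
cat >> h.py <<'E'
def tgt(tilt,yaw):  # tool down, yawed, then tilted forward (deg)
    return Ro.from_euler('z',yaw,degrees=True)*Ro.from_euler('x',180,degrees=True)*Ro.from_euler('y',tilt,degrees=True)
def plan(p,tilt,yaw,s=None,N=None,cm=1.0):
    """equal rows (shares) from pose s=(pos,Ro) to the target; each row shifts, then turns"""
    if s is None:
        from bench import r
        q=r.read_state();s=(np.array(q["ee_pos"]),Ro.from_quat(q["eef_rot"]))
    t=tgt(tilt,yaw);rel=(s[1].inv()*t).as_rotvec();d=s[1].inv().apply(np.array(p)-s[0])
    n=N or max(1,int(np.ceil(max(np.abs(np.degrees(rel)).max()/6,np.linalg.norm(d)/(.03*cm)))))
    while 1:
        M=sum(Ro.from_rotvec(rel*k/n).as_matrix() for k in range(n));v=np.linalg.solve(M,d)/.03
        if np.abs(v).max()<=1 or N:break
        n+=1
    print("rows",n,"d",np.round(v,3),"a",np.round(np.degrees(rel)/n/6,3),flush=True)
    return np.array(p),t
E
python3 - <<'E'
from h import *
a=plan((.30,-.5,.42),0,10)
b=plan((.47,.20,.34),30,1,a)
E
```

```text
rows 7 d [ 0.304 -0.252 -0.891] a [-0.002  0.     0.337]
rows 25 d [ 0.287 -0.909  0.178] a [-0.016  0.2    0.059]
```

```bash
python3 -m crank '[{"dx":0.3,"dy":-0.25,"dz":-0.89,"az":0.34,"claw":1},{"dx":0.3,"dy":-0.25,"dz":-0.89,"az":0.34,"claw":1},{"dx":0.3,"dy":-0.25,"dz":-0.89,"az":0.34,"claw":1},{"dx":0.3,"dy":-0.25,"dz":-0.89,"az":0.34,"claw":1},{"dx":0.3,"dy":-0.25,"dz":-0.89,"az":0.34,"claw":1},{"dx":0.3,"dy":-0.25,"dz":-0.89,"az":0.34,"claw":1},{"dx":0.3,"dy":-0.25,"dz":-0.89,"az":0.34,"claw":1}]' 20
python3 -c "
from h import *
plan((.47,.20,.34),30,1)"
```

```text
rows 27 d [ 0.502 -0.867 -0.024] a [-0.038  0.183  0.14 ]invalid input at $[0]: expected keys claw, dx, dy, dz, ax, ay, az
```

```bash
python3 -m crank '[{"claw":1,"dx":0.3,"dy":-0.25,"dz":-0.89,"ax":0,"ay":0,"az":0.34},{"claw":1,"dx":0.3,"dy":-0.25,"dz":-0.89,"ax":0,"ay":0,"az":0.34},{"claw":1,"dx":0.3,"dy":-0.25,"dz":-0.89,"ax":0,"ay":0,"az":0.34},{"claw":1,"dx":0.3,"dy":-0.25,"dz":-0.89,"ax":0,"ay":0,"az":0.34},{"claw":1,"dx":0.3,"dy":-0.25,"dz":-0.89,"ax":0,"ay":0,"az":0.34},{"claw":1,"dx":0.3,"dy":-0.25,"dz":-0.89,"ax":0,"ay":0,"az":0.34},{"claw":1,"dx":0.3,"dy":-0.25,"dz":-0.89,"ax":0,"ay":0,"az":0.34}]' 20
python3 -c "
from h import *
plan((.47,.20,.34),30,1)"
```

```text
time: 0.68
ee_pos: [0.2994, -0.5002, 0.4215]
eef_rot: [0.996, 0.085, -0.0, -0.0]
ft_force: [0.6, 0.0, 0.1]
width: 0.0482
grip_force: 0.0
rows 25 d [ 0.285 -0.909  0.18 ] a [-0.015  0.2    0.057]
```

```bash
python3 -m crank '[{"claw":1,"dx":0.285,"dy":-0.91,"dz":0.18,"ax":-0.015,"ay":0.2,"az":0.06},{"claw":1,"dx":0.285,"dy":-0.91,"dz":0.18,"ax":-0.015,"ay":0.2,"az":0.06},{"claw":1,"dx":0.285,"dy":-0.91,"dz":0.18,"ax":-0.015,"ay":0.2,"az":0.06},{"claw":1,"dx":0.285,"dy":-0.91,"dz":0.18,"ax":-0.015,"ay":0.2,"az":0.06},{"claw":1,"dx":0.285,"dy":-0.91,"dz":0.18,"ax":-0.015,"ay":0.2,"az":0.06},{"claw":1,"dx":0.285,"dy":-0.91,"dz":0.18,"ax":-0.015,"ay":0.2,"az":0.06},{"claw":1,"dx":0.285,"dy":-0.91,"dz":0.18,"ax":-0.015,"ay":0.2,"az":0.06},{"claw":1,"dx":0.285,"dy":-0.91,"dz":0.18,"ax":-0.015,"ay":0.2,"az":0.06}]'
python3 -m crank '[{"claw":1,"dx":0.285,"dy":-0.91,"dz":0.18,"ax":-0.015,"ay":0.2,"az":0.06},{"claw":1,"dx":0.285,"dy":-0.91,"dz":0.18,"ax":-0.015,"ay":0.2,"az":0.06},{"claw":1,"dx":0.285,"dy":-0.91,"dz":0.18,"ax":-0.015,"ay":0.2,"az":0.06},{"claw":1,"dx":0.285,"dy":-0.91,"dz":0.18,"ax":-0.015,"ay":0.2,"az":0.06},{"claw":1,"dx":0.285,"dy":-0.91,"dz":0.18,"ax":-0.015,"ay":0.2,"az":0.06},{"claw":1,"dx":0.285,"dy":-0.91,"dz":0.18,"ax":-0.015,"ay":0.2,"az":0.06},{"claw":1,"dx":0.285,"dy":-0.91,"dz":0.18,"ax":-0.015,"ay":0.2,"az":0.06},{"claw":1,"dx":0.285,"dy":-0.91,"dz":0.18,"ax":-0.015,"ay":0.2,"az":0.06}]'
python3 -m crank '[{"claw":1,"dx":0.285,"dy":-0.91,"dz":0.18,"ax":-0.015,"ay":0.2,"az":0.06},{"claw":1,"dx":0.285,"dy":-0.91,"dz":0.18,"ax":-0.015,"ay":0.2,"az":0.06},{"claw":1,"dx":0.285,"dy":-0.91,"dz":0.18,"ax":-0.015,"ay":0.2,"az":0.06},{"claw":1,"dx":0.285,"dy":-0.91,"dz":0.18,"ax":-0.015,"ay":0.2,"az":0.06},{"claw":1,"dx":0.285,"dy":-0.91,"dz":0.18,"ax":-0.015,"ay":0.2,"az":0.06},{"claw":1,"dx":0.285,"dy":-0.91,"dz":0.18,"ax":-0.015,"ay":0.2,"az":0.06},{"claw":1,"dx":0.285,"dy":-0.91,"dz":0.18,"ax":-0.015,"ay":0.2,"az":0.06},{"claw":1,"dx":0.285,"dy":-0.91,"dz":0.18,"ax":-0.015,"ay":0.2,"az":0.06}]'
python3 -c "
from h import *
from bench import r
n=np.array([.883,0,-.469]);m=np.array([.608,.213,.189])
z=np.array([np.sin(np.radians(50)),0,-np.cos(np.radians(50))])
print(r.read_state()['joint_positions'],r.tcp_to_tips)
a=plan(m-.011*z-.04*n,50,1)
plan(m-.011*z+.002*n,50,1,a)"
```

```text
time: 1.35
ee_pos: [0.3371, -0.2731, 0.3809]
eef_rot: [0.995, 0.061, 0.084, -0.001]
ft_force: [0.8, -0.1, 0.6]
width: 0.0016
grip_force: 0.0
time: 2.02
ee_pos: [0.3918, -0.0489, 0.3536]
eef_rot: [0.985, 0.034, 0.168, -0.002]
ft_force: [-2.2, -0.6, 2.6]
width: 0.0006
grip_force: 0.0
time: 2.68
ee_pos: [0.4593, 0.1672, 0.3402]
eef_rot: [0.969, 0.01, 0.247, -0.003]
ft_force: [-0.1, -1.0, -0.8]
width: 0.0005
grip_force: 0.0
[ 0.42156197 -0.43723344 -0.75518707  1.9672035  -0.15926352  1.02270905
 -1.85752405] 0.011
rows 6 d [ 0.042 -0.243  0.916] a [-0.003  0.594  0.003]
rows 2 d [0.146 0.011 0.684] a [0. 0. 0.]
```

```bash
python3 -m crank '[{"claw":1,"dx":0.04,"dy":-0.24,"dz":0.916,"ax":0,"ay":0.6,"az":0},{"claw":1,"dx":0.04,"dy":-0.24,"dz":0.916,"ax":0,"ay":0.6,"az":0},{"claw":1,"dx":0.04,"dy":-0.24,"dz":0.916,"ax":0,"ay":0.6,"az":0},{"claw":1,"dx":0.04,"dy":-0.24,"dz":0.916,"ax":0,"ay":0.6,"az":0},{"claw":1,"dx":0.04,"dy":-0.24,"dz":0.916,"ax":0,"ay":0.6,"az":0},{"claw":1,"dx":0.04,"dy":-0.24,"dz":0.916,"ax":0,"ay":0.6,"az":0},{"claw":1,"dx":0,"dy":0,"dz":0,"ax":0,"ay":0,"az":0}]'
python3 -c "
from h import *
from bench import r
n=np.array([.883,0,-.469]);m=np.array([.608,.213,.189])
z=np.array([np.sin(np.radians(50)),0,-np.cos(np.radians(50))])
print(r.read_state()['joint_positions'])
plan(m-.011*z+.005*n,50,1)"
```

```text
time: 3.27
ee_pos: [0.5543, 0.2055, 0.2211]
eef_rot: [0.912, 0.008, 0.41, -0.001]
ft_force: [-0.7, 0.0, 0.5]
width: 0.0004
grip_force: 0.0
[ 0.88663045 -0.42032051 -1.35944109  2.20186866  0.10195725  0.29152667
 -2.25419863]
rows 2 d [ 0.203 -0.113  0.925] a [0.024 0.129 0.016]
```

```bash
python3 -m crank '[{"claw":1,"dx":0.1,"dy":-0.05,"dz":0.46,"ax":0,"ay":0,"az":0},{"claw":1,"dx":0.1,"dy":-0.05,"dz":0.46,"ax":0,"ay":0,"az":0},{"claw":1,"dx":0.1,"dy":-0.05,"dz":0.46,"ax":0,"ay":0,"az":0}]'
python3 -m crank '[{"claw":1,"dx":0.05,"dy":0,"dz":0.2,"ax":0,"ay":0,"az":0},{"claw":1,"dx":0,"dy":0,"dz":0,"ax":0,"ay":0,"az":0}]'
python3 -m crank '[{"claw":1,"dx":0.05,"dy":0,"dz":0.15,"ax":0,"ay":0,"az":0},{"claw":1,"dx":0,"dy":0,"dz":0,"ax":0,"ay":0,"az":0}]'
```

```text
time: 3.52
ee_pos: [0.5777, 0.2033, 0.2165]
eef_rot: [0.912, 0.008, 0.411, -0.004]
ft_force: [-0.1, -1.6, 0.8]
width: 0.0004
grip_force: 0.0
time: 3.68
ee_pos: [0.5793, 0.2027, 0.2162]
eef_rot: [0.912, 0.008, 0.41, -0.006]
ft_force: [-0.2, -0.9, 0.0]
width: 0.0005
grip_force: 0.0
time: 3.85
ee_pos: [0.5807, 0.2014, 0.2166]
eef_rot: [0.912, 0.01, 0.411, -0.005]
ft_force: [0.2, -0.3, -0.1]
width: 0.0007
grip_force: 0.0
```

```bash
python3 -c "
from h import *
from bench import r
s=r.read_state();print(np.round(s['joint_positions'],3))"
```

```text
[ 1.094 -0.499 -1.465  2.166 -0.396  0.261 -1.77 ]
```

```bash
python3 -c "
from h import *
n=np.array([.883,0,-.469]);m=np.array([.608,.213,.189])
z=np.array([np.sin(np.radians(15)),0,-np.cos(np.radians(15))])
plan(m-.011*z-.04*n,15,1)"
```

```text
rows 6 d [-0.044 -0.066 -0.042] a [-0.005 -0.931  0.005]
```

```bash
python3 -m crank '[{"claw":1,"dx":-0.05,"dy":0,"dz":-0.3,"ax":0,"ay":-0.93,"az":0},{"claw":1,"dx":-0.05,"dy":-0.08,"dz":0,"ax":0,"ay":-0.93,"az":0},{"claw":1,"dx":-0.05,"dy":-0.08,"dz":0,"ax":0,"ay":-0.93,"az":0},{"claw":1,"dx":-0.05,"dy":-0.08,"dz":0,"ax":0,"ay":-0.93,"az":0},{"claw":1,"dx":-0.05,"dy":-0.08,"dz":0,"ax":0,"ay":-0.93,"az":0},{"claw":1,"dx":0,"dy":-0.08,"dz":0,"ax":0,"ay":-0.93,"az":0},{"claw":1,"dx":0,"dy":0,"dz":0,"ax":0,"ay":0,"az":0}]'
python3 -c "
from h import *
from bench import r
s=r.read_state();print(np.round(s['joint_positions'],3))
n=np.array([.883,0,-.469]);m=np.array([.608,.213,.189])
z=np.array([np.sin(np.radians(15)),0,-np.cos(np.radians(15))])
plan(m-.011*z-.0*n,15,1)"
```

```text
time: 4.43
ee_pos: [0.5159, 0.1873, 0.2467]
eef_rot: [0.989, 0.012, 0.147, -0.011]
ft_force: [0.6, 0.3, -0.6]
width: 0.0006
grip_force: 0.0
[ 1.36  -0.499 -1.464  1.84  -0.538  1.092 -1.524]
rows 4 d [ 0.609 -0.193  0.588] a [-0.049 -0.078  0.009]
```

```bash
cat > kin.py <<'E'
from h import *
from scipy.optimize import least_squares
import itertools
D=[([1.126,.333,-.065,1.461,.022,1.35,-.088],(.256,-.57,.233),(.978,.209,0,-.001)),
([.42156,-.43723,-.75519,1.9672,-.15926,1.02271,-1.85752],(.4593,.1672,.3402),(.969,.01,.247,-.003)),
([.88663,-.42032,-1.35944,2.20187,.10196,.29153,-2.2542],(.5543,.2055,.2211),(.912,.008,.41,-.001)),
([1.094,-.499,-1.465,2.166,-.396,.261,-1.77],(.5807,.2014,.2166),(.912,.01,.411,-.005)),
([1.36,-.499,-1.464,1.84,-.538,1.092,-1.524],(.5159,.1873,.2467),(.989,.012,.147,-.011))]
E=lambda a,x:Ro.from_euler(a,x)
def fk(q,P,s):
    h,a,b,c,e1,e2,e3,o7=P
    R=E('z',s[0]*q[0]);p=np.array([0,0,h])
    R=R*E('y',q[1])*E('z',s[1]*q[2]);p=p+R.apply([e1,0,a])
    R=R*E('y',q[3]);p=p+R.apply([e2,0,0])
    R=R*E('z',s[2]*q[4]);p=p+R.apply([0,0,b])
    R=R*E('y',q[5]);p=p+R.apply([e3,0,0])
    R=R*E('z',s[3]*q[6]+o7);return p+R.apply([0,0,c]),R
def res(P,s):
    o=[]
    for q,p,r in D:
        pp,R=fk(q,P,s);o+=[*(pp-p),*(.3*(R.inv()*Ro.from_quat(r)).as_rotvec())]
    return np.array(o)
def fit():
    best=None
    for s in itertools.product((-1,),(-1,1),(-1,1),(-1,1)):
        for o in(0,1.57,3.14,-1.57):
            f=least_squares(res,[.3,.4,.4,.25,0,0,0,o],args=(s,))
            if best is None or f.cost<best[0]:best=(f.cost,f.x,s)
    return best
if __name__=="__main__":
    b=fit();print(b,np.abs(res(b[1],b[2])).max());pickle.dump(b,open("kin.pkl","wb"))
E
python3 kin.py
```

```text
(np.float64(0.0014825257395852521), array([0.34064332, 0.49424875, 0.50422121, 0.36992541, 0.00764693,
       0.09075842, 0.02313323, 1.57133675]), (-1, -1, -1, -1)) 0.03782875179376921
```

```bash
python3 - <<'E'
import re
s=open('kin.py').read()
s=s[:s.index("def fk")]+'''def fk(q,P,s):
    h,a,b,c,e1,e2,e3,o7,y1,y2,y3,y4,w=P
    R=E('z',s[0]*q[0]);p=np.array([0,0,h])
    R=R*E('y',q[1])*E('z',s[1]*q[2]);p=p+R.apply([e1,y1,a])
    R=R*E('y',q[3]);p=p+R.apply([e2,0,0])
    R=R*E('z',s[2]*q[4]);p=p+R.apply([w,y2,b])
    R=R*E('y',q[5]);p=p+R.apply([e3,y3,0])
    R=R*E('z',s[3]*q[6]+o7);return p+R.apply([0,0,c]),R
'''+s[s.index("def res"):].replace("0,0,0,o]","0,0,0,o,0,0,0,0,0]")
open('kin.py','w').write(s)
E
python3 kin.py; python3 -c "
from kin import *
b=pickle.load(open('kin.pkl','rb'));print(np.round(res(b[1],b[2]).reshape(5,6),3))"
```

```text
(np.float64(7.032255717535125e-05), array([ 2.22977569e-01,  4.60250928e-01,  4.90014167e-01,  3.23567056e-01,
       -1.51964027e-02, -1.94740256e-02, -6.87079391e-03,  1.57133675e+00,
       -3.74573332e-02,  6.88498765e+00, -6.89245793e+00, -1.02482920e-19,
        1.58041700e-02]), (-1, -1, -1, -1)) 0.007955909699447927
[[-0.001  0.002  0.001  0.     0.     0.   ]
 [-0.007  0.002 -0.003  0.    -0.    -0.   ]
 [ 0.002 -0.002  0.002  0.    -0.     0.   ]
 [-0.001  0.    -0.001  0.     0.    -0.   ]
 [ 0.008 -0.002  0.    -0.     0.    -0.   ]]
```

```bash
cat > sim.py <<'E'
from kin import *
_,P,S=pickle.load(open('kin.pkl','rb'))
lo=np.array([-2.6,-.5,-1.47,.16,-1.27,.06,-2.6]);hi=np.array([2.6,2.12,1.34,2.42,4.41,2.06,2.6])
def err(q,p,R):
    pp,r=fk(q,P,S);return np.r_[p-pp,(R*r.inv()).as_rotvec()*.3]
def step(q,p,R,it=4):
    for _ in range(it):
        e=err(q,p,R);J=np.array([(err(q,p,R)-err(q+d,p,R))/1e-5 for d in np.eye(7)*1e-5]).T
        act=np.ones(7,bool)
        for _ in range(4):
            Ja=J*act;dq=Ja.T@np.linalg.solve(Ja@Ja.T+1e-5*np.eye(6),e)
            v=((q+dq<lo)|(q+dq>hi))&act
            if not v.any():break
            act&=~v
        q=np.clip(q+dq,lo,hi)
    return q
def go(q,wps,N=25,verbose=1):
    "wps: list of (pos,tilt,yaw)"
    for p,t,y in wps:
        p0,R0=fk(q,P,S);R1=tgt(t,y);rv=(R0.inv()*R1).as_rotvec()
        for k in range(1,N+1):
            q=step(q,p0+(np.array(p)-p0)*k/N,R0*Ro.from_rotvec(rv*k/N),2)
        if verbose:print(p,t,y,"q",np.round(q,2),"err",np.round(np.linalg.norm(err(q,p,R1)),3))
    return q
E
python3 - <<'E'
from sim import *
n=np.array([.883,0,-.469]);m=np.array([.608,.213,.189])
q=np.array(D[0][0]);print("repro")
q=go(q,[((.30,-.5,.42),0,10),((.4593,.1672,.34),28.6,1),((.5543,.2055,.221),48,1)])
def fin(q,t):
    z=np.array([np.sin(np.radians(t)),0,-np.cos(np.radians(t))])
    go(q,[(m-.011*z-.04*n,t,1),(m-.011*z+.005*n,t,1)])
    go(q,[((.59,.2,.4),20,1),((.51,.2,.2),t,1),((.6,.26,.2),35,1),((.6,.26,.105),35,1)])
q0=np.array(D[4][0])
for name,w in (("direct out",[((.68,.2,.35),0,0)]),("swing",[((.6,-.2,.4),0,-10),((.4,-.6,.4),0,-50),((.75,0,.4),0,0),((.65,.2,.38),0,0)]),
  ("far",[((.75,-.1,.4),0,0),((.78,.2,.4),0,0)]),("over",[((.5,.4,.45),0,30),((.65,.2,.4),0,0)]),("yawneg",[((.5,.2,.4),0,0),((.5,.2,.4),0,-70),((.6,.2,.4),0,0)]),("yawpos",[((.6,.2,.4),0,0),((.6,.2,.4),0,70),((.6,.2,.4),0,0)])):
    print("##",name);fin(go(q0,w),15)
E
```

```text
repro
(0.3, -0.5, 0.42) 0 10 q [ 1.01  0.23 -0.07  1.21  0.02  1.71 -0.46] err 0.0
(0.4593, 0.1672, 0.34) 28.6 1 q [ 0.63 -0.5  -0.86  1.95 -0.29  1.04 -1.73] err 0.0
(0.5543, 0.2055, 0.221) 48 1 q [ 0.95 -0.5  -1.37  2.2  -0.24  0.3  -1.94] err 0.0
## direct out
(0.68, 0.2, 0.35) 0 0 q [ 1.59 -0.5  -1.46  1.57 -0.64  1.32 -1.45] err 0.147
[0.56983299 0.213      0.21838518] 15 1 q [ 1.33 -0.5  -1.46  1.89 -0.58  0.99 -1.51] err 0.054
[0.60956799 0.213      0.19728018] 15 1 q [ 1.35 -0.5  -1.46  1.92 -0.64  0.91 -1.44] err 0.088
(0.59, 0.2, 0.4) 20 1 q [ 1.51 -0.5  -1.47  1.5  -0.52  1.31 -1.55] err 0.012
(0.51, 0.2, 0.2) 15 1 q [ 1.28 -0.5  -1.47  1.94 -0.54  1.01 -1.56] err 0.016
(0.6, 0.26, 0.2) 35 1 q [ 1.15 -0.5  -1.47  2.03 -0.57  0.56 -1.61] err 0.053
(0.6, 0.26, 0.105) 35 1 q [ 1.12 -0.5  -1.47  2.19 -0.81  0.43 -1.37] err 0.101
## swing
(0.6, -0.2, 0.4) 0 -10 q [ 2.16 -0.49 -1.47  1.48 -0.51  1.47 -1.11] err 0.094
(0.4, -0.6, 0.4) 0 -50 q [ 2.46 -0.05 -1.47  1.56 -0.1   1.19 -1.39] err 0.169
(0.75, 0, 0.4) 0 0 q [ 0.34  0.77 -1.21  0.68  0.79  1.98 -1.93] err 0.0
(0.65, 0.2, 
[... 2685 characters left out ...]
 -1.46  1.46 -0.59  1.53 -1.5 ] err 0.089
(0.6, 0.2, 0.4) 0 70 q [ 1.6  -0.5  -1.46  1.46 -0.59  1.53 -0.28] err 0.089
(0.6, 0.2, 0.4) 0 0 q [ 1.61 -0.5  -1.46  1.46 -0.59  1.53 -1.5 ] err 0.089
[0.56983299 0.213      0.21838518] 15 1 q [ 1.33 -0.5  -1.46  1.89 -0.58  0.99 -1.51] err 0.054
[0.60956799 0.213      0.19728018] 15 1 q [ 1.35 -0.5  -1.46  1.92 -0.64  0.91 -1.44] err 0.088
(0.59, 0.2, 0.4) 20 1 q [ 1.51 -0.5  -1.47  1.5  -0.52  1.31 -1.55] err 0.012
(0.51, 0.2, 0.2) 15 1 q [ 1.28 -0.5  -1.47  1.94 -0.54  1.01 -1.56] err 0.016
(0.6, 0.26, 0.2) 35 1 q [ 1.16 -0.5  -1.47  2.03 -0.57  0.56 -1.61] err 0.053
(0.6, 0.26, 0.105) 35 1 q [ 1.13 -0.5  -1.47  2.19 -0.81  0.43 -1.37] err 0.101
```

Run:
```python
from sim import *
n=np.array([.883,0,-.469]);m=np.array([.608,.213,.189])
def fin(q,t):
    z=np.array([np.sin(np.radians(t)),0,-np.cos(np.radians(t))])
    go(q,[(m-.011*z-.04*n,t,1),(m-.011*z+.005*n,t,1),((.59,.2,.4),t,1),((.605,.2,.22),t,1),((.45,.2,.22),t,1),((.48,.2,.35),t,1),((.52,.26,.2),30,1),((.61,.26,.105),30,1)])
q0=np.array(D[4][0])
def arc(r,z,a0,a1,k,y0,y1):
    return [((r*np.cos(np.radians(a)),r*np.sin(np.radians(a)),z),0,y) for a,y in zip(np.linspace(a0,a1,k),np.linspace(y0,y1,k))]
back=[((.4593,.1672,.34),28.6,1),((.3,-.5,.42),0,10)]
qb=go(q0,back)
for name,w in (("arc.75",arc(.75,.38,-55,18,5,10,0)),("arc.72 yaw",arc(.72,.38,-55,18,5,-10,1)+[]),("yawmore",arc(.72,.38,-55,18,5,-40,40)+arc(.7,.38,18,18,1,1,1))):
    print("##",name);fin(go(qb,w),15)
print("## direct arc from here");q=go(q0,arc(.52,.4,15,-40,4,1,-40)+arc(.75,.38,-40,18,5,-20,1));
```

```text
(0.4593, 0.1672, 0.34) 28.6 1 q [ 0.63 -0.5  -0.86  1.95 -0.3   1.04 -1.72] err 0.0
(0.3, -0.5, 0.42) 0 10 q [ 0.88  0.23  0.09  1.21 -0.02  1.7  -0.43] err 0.0
## arc.75
(np.float64(0.43018232726328465), np.float64(-0.6143640332167438), 0.38) 0 10.0 q [ 0.87  0.64  0.07  0.73 -0.04  1.77 -0.48] err 0.0
(np.float64(0.6009403595182955), np.float64(-0.44874345042799424), 0.38) 0 7.5 q [ 0.56  0.64  0.05  0.73 -0.03  1.77 -0.84] err 0.0
(np.float64(0.7112427414046495), np.float64(-0.23797849230381912), 0.38) 0 5.0 q [ 0.25  0.64  0.03  0.73 -0.02  1.77 -1.21] err 0.0
(np.float64(0.7499928605405508), np.float64(-0.0032724819635599283), 0.38) 0 2.5 q [-0.06  0.64  0.01  0.73 -0.    1.77 -1.58] err 0.0
(np.float64(0.7132923872213651), np.float64(0.23176274578121053), 0.38) 0 0.0 q [-0.37  0.64 -0.01  0.73  0.01  1.77 -1.95] err 0.0
[0.56983299 0.213      0.21838518] 15 1 q [-0.49  0.15 -0.01  1.74  0.14  1.02 -2.11] err 0.0
[0.60956799 0.213      0.19728018] 15 1 q [-0.46  0.24 -0.    1.68  0.14  0.99 -2.08] err 0.0
(0.59, 0.2, 0.4) 15 1 q [-0.46  0.13 -0.    1.39  0.11  1.39 -2.02] err 0.
[... 3763 characters left out ...]
1.66 -1.24] err 0.018
(np.float64(0.5745333323392335), np.float64(-0.48209070726490444), 0.38) 0 -20.0 q [ 2.55 -0.5  -1.47  1.53 -0.62  1.27 -0.85] err 0.174
(np.float64(0.6769389632623954), np.float64(-0.3228833226062213), 0.38) 0 -14.75 q [ 2.54 -0.5  -1.47  1.45 -0.81  1.47 -0.83] err 0.189
(np.float64(0.736220387585748), np.float64(-0.1431067465324086), 0.38) 0 -9.5 q [ 2.45 -0.5  -1.47  1.39 -0.91  1.61 -0.91] err 0.222
(np.float64(0.7486010988164002), np.float64(0.045786404651142656), 0.38) 0 -4.25 q [ 2.03 -0.5  -1.47  1.45 -0.81  1.46 -1.16] err 0.188
(np.float64(0.7132923872213651), np.float64(0.23176274578121053), 0.38) 0 1.0 q [ 1.62 -0.5  -1.47  1.51 -0.68  1.33 -1.43] err 0.173
```

Run:
```python
from h import *
a=plan((.459,.167,.34),28,1)
a=plan((.3,-.5,.42),0,10,a,N=24)
a=plan((.43,-.61,.38),0,10,a,N=6)
```

```text
rows 4 d [-0.167  0.149 -0.9  ] a [-0.05   0.464  0.003]
rows 24 d [-0.272  0.904 -0.181] a [ 0.015 -0.194 -0.061]
rows 6 d [0.605 0.727 0.222] a [0. 0. 0.]
```

```bash
python3 -m crank '[{"claw":1,"dx":-0.17,"dy":0.15,"dz":-0.9,"ax":-0.05,"ay":0.46,"az":0},{"claw":1,"dx":-0.17,"dy":0.15,"dz":-0.9,"ax":-0.05,"ay":0.46,"az":0},{"claw":1,"dx":-0.17,"dy":0.15,"dz":-0.9,"ax":-0.05,"ay":0.46,"az":0},{"claw":1,"dx":-0.17,"dy":0.15,"dz":-0.9,"ax":-0.05,"ay":0.46,"az":0},{"claw":1,"dx":-0.27,"dy":0.9,"dz":-0.18,"ax":0.015,"ay":-0.2,"az":-0.06},{"claw":1,"dx":-0.27,"dy":0.9,"dz":-0.18,"ax":0.015,"ay":-0.2,"az":-0.06},{"claw":1,"dx":-0.27,"dy":0.9,"dz":-0.18,"ax":0.015,"ay":-0.2,"az":-0.06},{"claw":1,"dx":-0.27,"dy":0.9,"dz":-0.18,"ax":0.015,"ay":-0.2,"az":-0.06}]'
python3 -m crank '[{"claw":1,"dx":-0.27,"dy":0.9,"dz":-0.18,"ax":0.015,"ay":-0.2,"az":-0.06},{"claw":1,"dx":-0.27,"dy":0.9,"dz":-0.18,"ax":0.015,"ay":-0.2,"az":-0.06},{"claw":1,"dx":-0.27,"dy":0.9,"dz":-0.18,"ax":0.015,"ay":-0.2,"az":-0.06},{"claw":1,"dx":-0.27,"dy":0.9,"dz":-0.18,"ax":0.015,"ay":-0.2,"az":-0.06},{"claw":1,"dx":-0.27,"dy":0.9,"dz":-0.18,"ax":0.015,"ay":-0.2,"az":-0.06},{"claw":1,"dx":-0.27,"dy":0.9,"dz":-0.18,"ax":0.015,"ay":-0.2,"az":-0.06},{"claw":1,"dx":-0.27,"dy":0.9,"dz":-0.18,"ax":0.015,"ay":-0.2,"az":-0.06},{"claw":1,"dx":-0.27,"dy":0.9,"dz":-0.18,"ax":0.015,"ay":-0.2,"az":-0.06}]'
python3 -m crank '[{"claw":1,"dx":-0.27,"dy":0.9,"dz":-0.18,"ax":0.015,"ay":-0.2,"az":-0.06},{"claw":1,"dx":-0.27,"dy":0.9,"dz":-0.18,"ax":0.015,"ay":-0.2,"az":-0.06},{"claw":1,"dx":-0.27,"dy":0.9,"dz":-0.18,"ax":0.015,"ay":-0.2,"az":-0.06},{"claw":1,"dx":-0.27,"dy":0.9,"dz":-0.18,"ax":0.015,"ay":-0.2,"az":-0.06},{"claw":1,"dx":-0.27,"dy":0.9,"dz":-0.18,"ax":0.015,"ay":-0.2,"az":-0.06},{"claw":1,"dx":-0.27,"dy":0.9,"dz":-0.18,"ax":0.015,"ay":-0.2,"az":-0.06},{"claw":1,"dx":-0.27,"dy":0.9,"dz":-0.18,"ax":0.015,"ay":-0.2,"az":-0.06},{"claw":1,"dx":-0.27,"dy":0.9,"dz":-0.18,"ax":0.015,"ay":-0.2,"az":-0.06}]'
python3 - <<'E'
from sim import *
from bench import r
q=r.read_state()['joint_positions'];print(np.round(q,2))
a=plan((.43,-.61,.38),0,10)
def arc(r,z,a0,a1,k,y0,y1):
    return [((r*np.cos(np.radians(a)),r*np.sin(np.radians(a)),z),0,y) for a,y in zip(np.linspace(a0,a1,k),np.linspace(y0,y1,k))]
go(q,[((.43,-.61,.38),0,10)]+arc(.75,.38,-55,18,5,10,12))
print("straight");go(q,arc(.7,.38,-45,-45,1,10,10)+[((.62,.2,.38),0,12)])
E
```

```text
time: 5.1
ee_pos: [0.4396, 0.0638, 0.3206]
eef_rot: [0.984, 0.025, 0.177, -0.002]
ft_force: [0.9, -0.1, -0.2]
width: 0.0006
grip_force: 0.0
time: 5.77
ee_pos: [0.3815, -0.1576, 0.3444]
eef_rot: [0.994, 0.05, 0.093, -0.001]
ft_force: [1.8, 0.1, 0.3]
width: 0.0004
grip_force: 0.0
time: 6.43
ee_pos: [0.34, -0.3805, 0.38]
eef_rot: [0.997, 0.076, 0.008, -0.001]
ft_force: [-0.2, 0.7, -0.5]
width: 0.0003
grip_force: 0.0
[ 0.97  0.05 -0.22  1.5  -0.    1.59 -0.67]
rows 9 d [0.192 0.892 0.002] a [-0.    -0.018 -0.025]
(0.43, -0.61, 0.38) 0 10 q [ 0.98  0.63 -0.19  0.75  0.11  1.78 -0.55] err 0.0
(np.float64(0.43018232726328465), np.float64(-0.6143640332167438), 0.38) 0 10.0 q [ 0.98  0.64 -0.19  0.73  0.11  1.78 -0.55] err 0.0
(np.float64(0.6009403595182955), np.float64(-0.44874345042799424), 0.38) 0 10.5 q [ 0.67  0.64 -0.22  0.73  0.13  1.78 -0.87] err 0.0
(np.float64(0.7112427414046495), np.float64(-0.23797849230381912), 0.38) 0 11.0 q [ 0.37  0.64 -0.25  0.73  0.15  1.79 -1.18] err 0.0
(np.float64(0.7499928605405508), np.float64(-0.0032724819635599283), 0.38) 0 11.5 q [ 0.06  0.64 -0.29  0.73  0.17  1.79 -1.5 ] err 0.0
(np.float64(0.7132923872213651), np.float64(0.23176274578121053), 0.38) 0 12.0 q [-0.24  0.64 -0.32  0.73  0.19  1.79 -1.82] err 0.0
straight
(np.float64(0.4949747468305833), np.float64(-0.4949747468305832), 0.38) 0 10.0 q [ 0.86  0.5  -0.25  0.94  0.12  1.71 -0.74] err 0.0
(0.62, 0.2, 0.38) 0 12 q [-0.    0.4  -0.59  1.11  0.22  1.69 -1.89] err 0.0
```

Run:
```python
from h import *
a=None
for p in((.50,-.56,.38),(.70,-.27,.38),(.75,-.02,.38),(.68,.21,.38)): a=plan(p,0,10,a,N={.5:8,.7:12,.75:9,.68:9}[p[0]])
```

```text
rows 8 d [0.538 0.845 0.005] a [-0.    -0.02  -0.028]
rows 12 d [ 0.687 -0.697 -0.   ] a [0. 0. 0.]
rows 9 d [ 0.343 -0.88  -0.   ] a [0. 0. 0.]
rows 9 d [-0.107 -0.884 -0.   ] a [0. 0. 0.]
```

```bash
python3 -m crank '[{"claw":1,"dx":0.54,"dy":0.84,"dz":0,"ax":0,"ay":-0.02,"az":-0.03},{"claw":1,"dx":0.54,"dy":0.84,"dz":0,"ax":0,"ay":-0.02,"az":-0.03},{"claw":1,"dx":0.54,"dy":0.84,"dz":0,"ax":0,"ay":-0.02,"az":-0.03},{"claw":1,"dx":0.54,"dy":0.84,"dz":0,"ax":0,"ay":-0.02,"az":-0.03},{"claw":1,"dx":0.54,"dy":0.84,"dz":0,"ax":0,"ay":-0.02,"az":-0.03},{"claw":1,"dx":0.54,"dy":0.84,"dz":0,"ax":0,"ay":-0.02,"az":-0.03},{"claw":1,"dx":0.54,"dy":0.84,"dz":0,"ax":0,"ay":-0.02,"az":-0.03},{"claw":1,"dx":0.54,"dy":0.84,"dz":0,"ax":0,"ay":-0.02,"az":-0.03}]'
python3 -m crank '[{"claw":1,"dx":0.69,"dy":-0.7,"dz":0,"ax":0,"ay":0,"az":0},{"claw":1,"dx":0.69,"dy":-0.7,"dz":0,"ax":0,"ay":0,"az":0},{"claw":1,"dx":0.69,"dy":-0.7,"dz":0,"ax":0,"ay":0,"az":0},{"claw":1,"dx":0.69,"dy":-0.7,"dz":0,"ax":0,"ay":0,"az":0},{"claw":1,"dx":0.69,"dy":-0.7,"dz":0,"ax":0,"ay":0,"az":0},{"claw":1,"dx":0.69,"dy":-0.7,"dz":0,"ax":0,"ay":0,"az":0},{"claw":1,"dx":0.69,"dy":-0.7,"dz":0,"ax":0,"ay":0,"az":0},{"claw":1,"dx":0.69,"dy":-0.7,"dz":0,"ax":0,"ay":0,"az":0}]'
python3 -m crank '[{"claw":1,"dx":0.69,"dy":-0.7,"dz":0,"ax":0,"ay":0,"az":0},{"claw":1,"dx":0.69,"dy":-0.7,"dz":0,"ax":0,"ay":0,"az":0},{"claw":1,"dx":0.69,"dy":-0.7,"dz":0,"ax":0,"ay":0,"az":0},{"claw":1,"dx":0.69,"dy":-0.7,"dz":0,"ax":0,"ay":0,"az":0},{"claw":1,"dx":0.34,"dy":-0.88,"dz":0,"ax":0,"ay":0,"az":0},{"claw":1,"dx":0.34,"dy":-0.88,"dz":0,"ax":0,"ay":0,"az":0},{"claw":1,"dx":0.34,"dy":-0.88,"dz":0,"ax":0,"ay":0,"az":0},{"claw":1,"dx":0.34,"dy":-0.88,"dz":0,"ax":0,"ay":0,"az":0}]'
python3 -m crank '[{"claw":1,"dx":0.34,"dy":-0.88,"dz":0,"ax":0,"ay":0,"az":0},{"claw":1,"dx":0.34,"dy":-0.88,"dz":0,"ax":0,"ay":0,"az":0},{"claw":1,"dx":0.34,"dy":-0.88,"dz":0,"ax":0,"ay":0,"az":0},{"claw":1,"dx":0.34,"dy":-0.88,"dz":0,"ax":0,"ay":0,"az":0},{"claw":1,"dx":0.34,"dy":-0.88,"dz":0,"ax":0,"ay":0,"az":0},{"claw":1,"dx":-0.1,"dy":-0.88,"dz":0,"ax":0,"ay":0,"az":0},{"claw":1,"dx":-0.1,"dy":-0.88,"dz":0,"ax":0,"ay":0,"az":0},{"claw":1,"dx":-0.1,"dy":-0.88,"dz":0,"ax":0,"ay":0,"az":0}]'
python3 -m crank '[{"claw":1,"dx":-0.1,"dy":-0.88,"dz":0,"ax":0,"ay":0,"az":0},{"claw":1,"dx":-0.1,"dy":-0.88,"dz":0,"ax":0,"ay":0,"az":0},{"claw":1,"dx":-0.1,"dy":-0.88,"dz":0,"ax":0,"ay":0,"az":0},{"claw":1,"dx":-0.1,"dy":-0.88,"dz":0,"ax":0,"ay":0,"az":0},{"claw":1,"dx":-0.1,"dy":-0.88,"dz":0,"ax":0,"ay":0,"az":0},{"claw":1,"dx":-0.1,"dy":-0.88,"dz":0,"ax":0,"ay":0,"az":0}]'
python3 - <<'E'
from sim import *
from bench import r
q=r.read_state()['joint_positions'];print(np.round(q,2))
n=np.array([.883,0,-.469]);m=np.array([.608,.213,.189]);z=tgt(20,12).apply([0,0,1])
w=[((.56,.2,.30),20,12),(m-.011*z-.04*n,20,12),(m-.011*z+.005*n,20,12)]
go(q,w)
a=None
for p in w:a=plan(*p,a)
E
```

```text
time: 7.1
ee_pos: [0.5028, -0.5574, 0.3805]
eef_rot: [0.996, 0.088, 0.0, 0.0]
ft_force: [0.3, -1.0, 0.3]
width: 0.0004
grip_force: 0.0
time: 7.77
ee_pos: [0.636, -0.36, 0.3816]
eef_rot: [0.996, 0.088, 0.001, 0.0]
ft_force: [-0.0, -0.5, 0.2]
width: 0.0003
grip_force: 0.0
time: 8.43
ee_pos: [0.7234, -0.1509, 0.3826]
eef_rot: [0.996, 0.088, 0.002, 0.0]
ft_force: [0.8, 0.5, 0.1]
width: 0.0008
grip_force: 0.0
time: 9.1
ee_pos: [0.7266, 0.0648, 0.3831]
eef_rot: [0.996, 0.088, 0.002, 0.0]
ft_force: [0.5, 0.0, 0.3]
width: 0.0001
grip_force: 0.0
time: 9.6
ee_pos: [0.6803, 0.2174, 0.384]
eef_rot: [0.996, 0.088, 0.003, -0.0]
ft_force: [-0.2, 0.3, 0.5]
width: 0.0002
grip_force: 0.0
[-0.19  0.55 -0.35  0.86  0.19  1.75 -1.85]
(0.56, 0.2, 0.3) 20 12 q [-0.11  0.02 -0.37  1.73  0.11  1.06 -1.87] err 0.0
[0.56899999 0.21221779 0.21809662] 20 12 q [-0.13  0.09 -0.38  1.83  0.17  0.9  -1.94] err 0.0
[0.60873499 0.21221779 0.19699162] 20 12 q [-0.13  0.19 -0.37  1.77  0.21  0.86 -1.94] err 0.0
rows 5 d [-0.886 -0.036  0.441] a [ 0.012  0.656 -0.062]
rows 3 d [-0.193 -0.112  0.898] a [0. 0. 0.]
rows 2 d [0.488 0.138 0.552] a [0. 0. 0.]
```

```bash
python3 -m crank '[{"claw":1,"dx":-0.885,"dy":-0.04,"dz":0.44,"ax":0.01,"ay":0.66,"az":-0.06},{"claw":1,"dx":-0.885,"dy":-0.04,"dz":0.44,"ax":0.01,"ay":0.66,"az":-0.06},{"claw":1,"dx":-0.885,"dy":-0.04,"dz":0.44,"ax":0.01,"ay":0.66,"az":-0.06},{"claw":1,"dx":-0.885,"dy":-0.04,"dz":0.44,"ax":0.01,"ay":0.66,"az":-0.06},{"claw":1,"dx":-0.885,"dy":-0.04,"dz":0.44,"ax":0.01,"ay":0.66,"az":-0.06},{"claw":1,"dx":-0.2,"dy":-0.11,"dz":0.9,"ax":0,"ay":0,"az":0},{"claw":1,"dx":-0.2,"dy":-0.11,"dz":0.9,"ax":0,"ay":0,"az":0},{"claw":1,"dx":-0.2,"dy":-0.11,"dz":0.9,"ax":0,"ay":0,"az":0}]'
python3 -m crank '[{"claw":1,"dx":0.2,"dy":0.05,"dz":0.22,"ax":0,"ay":0,"az":0},{"claw":1,"dx":0.2,"dy":0.05,"dz":0.22,"ax":0,"ay":0,"az":0},{"claw":1,"dx":0.2,"dy":0.05,"dz":0.22,"ax":0,"ay":0,"az":0},{"claw":1,"dx":0.1,"dy":0.03,"dz":0.11,"ax":0,"ay":0,"az":0}]'
python3 -m crank '[{"claw":1,"dx":0.1,"dy":0.03,"dz":0.11,"ax":0,"ay":0,"az":0},{"claw":1,"dx":0,"dy":0,"dz":0,"ax":0,"ay":0,"az":0}]'
```

```text
time: 10.27
ee_pos: [0.5773, 0.2126, 0.2299]
eef_rot: [0.982, 0.102, 0.157, -0.017]
ft_force: [0.4, -0.4, -0.3]
width: 0.0008
grip_force: 0.0
time: 10.6
ee_pos: [0.6072, 0.2126, 0.2162]
eef_rot: [0.982, 0.101, 0.156, -0.018]
ft_force: [-3.9, 1.1, 2.5]
width: 0.0005
grip_force: 1.7
time: 10.77
ee_pos: [0.6104, 0.2129, 0.2144]
eef_rot: [0.982, 0.102, 0.156, -0.019]
ft_force: [-4.9, 0.2, 5.8]
width: 0.0001
grip_force: 3.4
```

```bash
python3 -m crank '[{"claw":1,"dx":0.1,"dy":0.03,"dz":0.11,"ax":0,"ay":0,"az":0},{"claw":1,"dx":0,"dy":0,"dz":0,"ax":0,"ay":0,"az":0}]'
python3 -m crank '[{"claw":1,"dx":-0.2,"dy":-0.05,"dz":-0.22,"ax":0,"ay":0,"az":0},{"claw":1,"dx":-0.4,"dy":-0.1,"dz":-0.44,"ax":0,"ay":0,"az":0},{"claw":1,"dx":-0.6,"dy":-0.1,"dz":-0.7,"ax":0,"ay":0,"az":0},{"claw":1,"dx":-0.6,"dy":-0.1,"dz":-0.7,"ax":0,"ay":0,"az":0},{"claw":1,"dx":-0.6,"dy":-0.1,"dz":-0.7,"ax":0,"ay":0,"az":0},{"claw":1,"dx":0,"dy":0,"dz":-0.9,"ax":0,"ay":0,"az":0},{"claw":1,"dx":0,"dy":0,"dz":-0.9,"ax":0,"ay":0,"az":0}]'
python3 - <<'E'
from h import *
from bench import r
c=r.camera("side");cv2.imwrite("pics/side1.png",c["color"][:,:,::-1]);print(np.round(r.read_state()['joint_positions'],2))
E
```

```text
time: 10.93
ee_pos: [0.6134, 0.2131, 0.2129]
eef_rot: [0.982, 0.102, 0.155, -0.019]
ft_force: [-11.7, -1.3, 12.5]
width: 0.0008
grip_force: 8.2
time: 11.52
ee_pos: [0.5012, 0.2021, 0.3207]
eef_rot: [0.982, 0.102, 0.155, -0.018]
ft_force: [0.9, -0.3, 0.4]
width: 0.0005
grip_force: 0.0
[-0.06 -0.11 -0.43  1.78  0.04  1.15 -1.87]
```

View pics/side1.png

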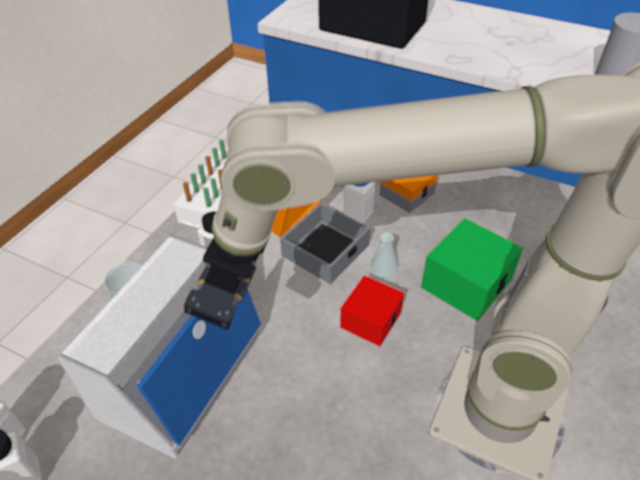

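The flap's upper corner has come away from the cabinet at (140,382), so the hatch is ajar. Next I put the fingertips into the gap behind its free edge.

Run:
```python
from sim import *
from bench import r
q=r.read_state()['joint_positions']
w=[((.604,.205,.29),3,12),((.604,.205,.214),3,12),((.44,.205,.214),3,12),((.44,.205,.35),3,12)]
go(q,w);a=None
for p in w:a=plan(*p,a)
```

```text
(0.604, 0.205, 0.29) 3 12 q [-0.08  0.32 -0.43  1.38  0.15  1.42 -1.87] err 0.0
(0.604, 0.205, 0.214) 3 12 q [-0.08  0.35 -0.42  1.5   0.16  1.27 -1.88] err 0.0
(0.44, 0.205, 0.214) 3 12 q [-0.08  0.02 -0.46  1.87  0.03  1.21 -1.92] err 0.0
(0.44, 0.205, 0.35) 3 12 q [-0.07 -0.03 -0.45  1.63  0.    1.49 -1.89] err 0.0
rows 4 d [0.747 0.159 0.485] a [-0.011 -0.644 -0.006]
rows 3 d [-0.044 -0.     0.843] a [0. 0. 0.]
rows 6 d [-0.89  -0.189 -0.047] a [0. 0. 0.]
rows 5 d [ 0.047  0.    -0.905] a [0. 0. 0.]
```

```bash
python3 -m crank '[{"claw":1,"dx":0.75,"dy":0.16,"dz":0.485,"ax":-0.01,"ay":-0.645,"az":0},{"claw":1,"dx":0.75,"dy":0.16,"dz":0.485,"ax":-0.01,"ay":-0.645,"az":0},{"claw":1,"dx":0.75,"dy":0.16,"dz":0.485,"ax":-0.01,"ay":-0.645,"az":0},{"claw":1,"dx":0.75,"dy":0.16,"dz":0.485,"ax":-0.01,"ay":-0.645,"az":0},{"claw":1,"dx":0,"dy":0,"dz":0,"ax":0,"ay":0,"az":0}]'
python3 -m crank '[{"claw":1,"dx":-0.04,"dy":0,"dz":0.6,"ax":0,"ay":0,"az":0},{"claw":1,"dx":-0.04,"dy":0,"dz":0.6,"ax":0,"ay":0,"az":0},{"claw":1,"dx":-0.04,"dy":0,"dz":0.6,"ax":0,"ay":0,"az":0}]'
```

```text
time: 11.98
ee_pos: [0.6079, 0.2015, 0.2714]
eef_rot: [0.995, 0.101, 0.014, -0.001]
ft_force: [-0.7, -1.2, -3.9]
width: 0.0004
grip_force: 0.0
time: 12.23
ee_pos: [0.6036, 0.2039, 0.2263]
eef_rot: [0.994, 0.103, 0.022, -0.003]
ft_force: [0.4, 0.1, -0.5]
width: 0.0006
grip_force: 0.0
```

Now down another 12 mm, free of contact, and pull.

```bash
python3 -m crank '[{"claw":1,"dx":-0.02,"dy":0,"dz":0.4,"ax":0,"ay":0,"az":0},{"claw":1,"dx":-0.5,"dy":-0.1,"dz":0,"ax":0,"ay":0,"az":0},{"claw":1,"dx":-0.6,"dy":-0.13,"dz":-0.03,"ax":0,"ay":0,"az":0},{"claw":1,"dx":-0.6,"dy":-0.13,"dz":-0.03,"ax":0,"ay":0,"az":0}]'
python3 -m crank '[{"claw":1,"dx":-0.6,"dy":-0.13,"dz":-0.03,"ax":0,"ay":0,"az":0},{"claw":1,"dx":-0.6,"dy":-0.13,"dz":-0.03,"ax":0,"ay":0,"az":0},{"claw":1,"dx":-0.6,"dy":-0.13,"dz":-0.03,"ax":0,"ay":0,"az":0},{"claw":1,"dx":-0.6,"dy":-0.13,"dz":-0.03,"ax":0,"ay":0,"az":0},{"claw":1,"dx":-0.6,"dy":-0.13,"dz":-0.03,"ax":0,"ay":0,"az":0},{"claw":1,"dx":-0.6,"dy":-0.13,"dz":-0.03,"ax":0,"ay":0,"az":0},{"claw":1,"dx":-0.4,"dy":-0.1,"dz":-0.03,"ax":0,"ay":0,"az":0}]'
python3 -m crank '[{"claw":1,"dx":0.05,"dy":0,"dz":-0.9,"ax":0,"ay":0,"az":0},{"claw":1,"dx":0.05,"dy":0,"dz":-0.9,"ax":0,"ay":0,"az":0},{"claw":1,"dx":0.05,"dy":0,"dz":-0.9,"ax":0,"ay":0,"az":0},{"claw":1,"dx":0.05,"dy":0,"dz":-0.9,"ax":0,"ay":0,"az":0},{"claw":1,"dx":-0.5,"dy":0,"dz":-0.8,"ax":0,"ay":0,"az":0},{"claw":1,"dx":-0.5,"dy":0,"dz":-0.8,"ax":0,"ay":0,"az":0},{"claw":-1,"dx":0,"dy":0,"dz":0,"ax":0,"ay":0,"az":0},{"claw":-1,"dx":0,"dy":0,"dz":0,"ax":0,"ay":0,"az":0}]'
python3 -m crank '[{"claw":-1,"dx":0,"dy":0,"dz":0,"ax":0,"ay":0.8,"az":0},{"claw":-1,"dx":0,"dy":0,"dz":0,"ax":0,"ay":0.8,"az":0},{"claw":-1,"dx":0,"dy":0,"dz":0,"ax":0,"ay":0.8,"az":0},{"claw":-1,"dx":0,"dy":0,"dz":0,"ax":0,"ay":0.8,"az":0},{"claw":-1,"dx":0,"dy":0,"dz":0,"ax":0,"ay":0.8,"az":0},{"claw":-1,"dx":0,"dy":0,"dz":0,"ax":0,"ay":0,"az":0},{"claw":-1,"dx":0,"dy":0,"dz":0,"ax":0,"ay":0,"az":0},{"claw":-1,"dx":0,"dy":0,"dz":0,"ax":0,"ay":0,"az":0}]'
python3 - <<'E'
from h import *
from bench import r
s=r.read_state();print(np.round(s['joint_positions'],2))
d={"s":s}
for n in("side","wrist"):
    c=r.camera(n);d[n]=c;cv2.imwrite(f"pics/{n}2.png",c["color"][:,:,::-1])
print(c.keys());print(c["mtx"],c["hand_eye"])
pickle.dump(d,open("c2.pkl","wb"))
cv2.imwrite("pics/both2.png",np.hstack([cv2.resize(d[n]["color"],(400,300),interpolation=3) for n in("side","wrist")])[:,:,::-1])
E
```

```text
time: 12.57
ee_pos: [0.5506, 0.2034, 0.2147]
eef_rot: [0.994, 0.102, 0.022, -0.002]
ft_force: [1.6, -0.8, 0.6]
width: 0.0003
grip_force: 0.6
time: 13.15
ee_pos: [0.4265, 0.2053, 0.2164]
eef_rot: [0.994, 0.103, 0.022, -0.002]
ft_force: [-0.3, 0.8, 0.6]
width: 0.0003
grip_force: 0.0
time: 13.82
ee_pos: [0.3977, 0.1991, 0.3725]
eef_rot: [0.994, 0.103, 0.024, -0.003]
ft_force: [0.5, -0.3, -1.1]
width: 0.0075
grip_force: 0.0
time: 14.48
ee_pos: [0.3976, 0.1987, 0.3705]
eef_rot: [0.969, 0.1, 0.227, -0.024]
ft_force: [0.7, -0.2, 0.9]
width: 0.0592
grip_force: 0.0
[-0.07 -0.46 -0.44  1.97 -0.06  1.15 -1.87]
dict_keys(['color', 'mtx', 'hand_eye'])
[[371.64829954   0.         324.9414977 ]
 [  0.         371.64829954 239.34985821]
 [  0.           0.           1.        ]] [[ 5.17220750e-04 -9.60790885e-01 -2.77273527e-01  7.50026685e-02]
 [ 9.99999777e-01  3.79935345e-04  5.48852322e-04 -8.59574794e-05]
 [-4.21986295e-04 -2.77273749e-01  9.60790867e-01 -1.51203459e-01]
 [ 0.00000000e+00  0.00000000e+00  0.00000000e+00  1.00000000e+00]]
```

View pics/both2.png

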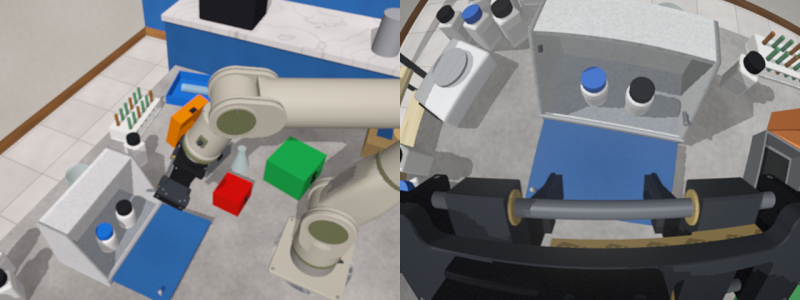

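Hatch is down. In the cabinet, the blue cap is at side px (168,368) and the black one at about (198,332). The other blue caps, in the cluster at the wrist view's upper left and on bottle A, are outside the cabinet.

Run:
```python
from h import *
d=pickle.load(open("c2.pkl","rb"));S,W,s=d["side"],d["wrist"],d["s"]
def blob(im,b,black=0):
    im=im.astype(int);R,G,B=im[...,0],im[...,1],im[...,2]
    m=(im.max(2)<60) if black else (B>R+50)&(B>G+30)
    o=np.zeros(m.shape,np.uint8);o[b[1]:b[3],b[0]:b[2]]=m[b[1]:b[3],b[0]:b[2]]
    _,_,st,ce=cv2.connectedComponentsWithStats(o);i=1+np.argmax(st[1:,4]);return ce[i],st[i]
def wray(p):
    K=W["mtx"];v=(np.array(p)-K[:2,2])/K[0,0];th=np.linalg.norm(v);u=v/th
    c=np.r_[u*np.sin(th),np.cos(th)];H=W["hand_eye"];R=Ro.from_quat(s["eef_rot"])
    return np.array(s["ee_pos"])+R.apply(H[:3,3]),R.apply(H[:3,:3]@c)
for n,bs,bw,k in(("blue",(140,340,195,385),(280,95,345,170),0),("black",(180,310,220,352),(355,110,425,182),1)):
    ps,st=blob(S["color"],bs,k);pw,sw=blob(W["color"],bw,k)
    o1,d1=ray(S,ps);o2,d2=wray(pw);t=np.linalg.lstsq(np.c_[d1,-d2],o2-o1,rcond=None)[0]
    a,b=o1+t[0]*d1,o2+t[1]*d2
    print(n,ps,st,pw,sw,"tri",np.round((a+b)/2,4),"gap",round(np.linalg.norm(a-b),4),"side@.096",np.round(plane(S,ps,.096),4),"wrist",np.round(o2+d2*(.096-o2[2])/d2[2],4))
```

```text
blue [166.40963855 369.5873494 ] [152 355  29  30 664] [309.43841642 126.6473607 ] [ 289  106   41   43 1364] tri [0.6224 0.2667 0.0942] gap 0.0015 side@.096 [0.6222 0.2674 0.096 ] wrist [0.6207 0.2664 0.096 ]
black [197.9217759  331.52854123] [186 320  25  24 473] [387.54597701 143.40804598] [ 367  124   40   41 1044] tri [0.6221 0.1603 0.0901] gap 0.001 side@.096 [0.6194 0.1633 0.096 ] wrist [0.6186 0.1608 0.096 ]
```

Run:
```python
from sim import *
from bench import r
q=r.read_state()['joint_positions']
t,y=33,13;z=tgt(t,y).apply([0,0,1]);g=np.array([.622,.267,.099]);T=g+.008*z
w=[(T-.13*z,t,y),(T-.04*z,t,y),(T,t,y),(T+[-.06,0,.045],t,y),(T+[-.10,-.03,.2],t,y),((.51,-.244,.30),t,-10),((.511,-.244,.10),t,-10)]
go(q,w);a=None
for p in w[:3]:a=plan(*p,a)
print(T)
```

```text
[0.55725704 0.25205291 0.20131781] 33 13 q [ 0.02  0.01 -0.64  2.02  0.39  0.6  -2.23] err 0.0
[0.60501824 0.26307945 0.12583746] 33 13 q [-0.05  0.22 -0.58  2.    0.71  0.5  -2.49] err 0.0
[0.62624544 0.26798014 0.09229064] 33 13 q [-0.1   0.31 -0.52  1.98  0.83  0.46 -2.59] err 0.0
[0.56624544 0.26798014 0.13729064] 33 13 q [-0.07  0.14 -0.6   2.07  0.65  0.51 -2.49] err 0.0
[0.52624544 0.23798014 0.29229064] 33 13 q [-0.   -0.15 -0.56  1.96  0.15  0.77 -2.  ] err 0.0
(0.51, -0.244, 0.3) 33 -10 q [ 0.22 -0.17  0.21  1.96 -0.15  0.8  -1.23] err 0.0
(0.511, -0.244, 0.1) 33 -10 q [ 0.22  0.07  0.25  2.2  -0.53  0.36 -0.83] err 0.0
rows 8 d [ 0.263 -0.074  0.955] a [ 0.011  0.139 -0.022]
rows 3 d [-0.  0.  1.] a [0. 0. 0.]
rows 2 d [-0.    -0.     0.667] a [0. 0. 0.]
[0.62624544 0.26798014 0.09229064]
```

Run:
```python
from sim import *
from bench import r
q=r.read_state()['joint_positions']
t,y=32,19;z=tgt(t,y).apply([0,0,1]);g=np.array([.622,.267,.099]);T=g+.008*z
w=[(T-.12*z,t,y),(T-.03*z,t,y),(T,t,y)]
go(q,w);a=None
for p in w[:3]:a=plan(*p,a)
print(T)
```

```text
[0.56588257 0.24767722 0.19398139] 32 19 q [-0.02  0.04 -0.54  2.01  0.26  0.57 -1.97] err 0.0
[0.61097693 0.26320445 0.11765706] 32 19 q [-0.11  0.24 -0.47  1.99  0.53  0.44 -2.2 ] err 0.0
[0.62600839 0.2683802  0.09221562] 32 19 q [-0.15  0.3  -0.43  1.97  0.61  0.4  -2.27] err 0.0
rows 9 d [ 0.252 -0.012  0.885] a [ 0.064  0.105 -0.117]
rows 4 d [0.   0.   0.75] a [0. 0. 0.]
rows 2 d [ 0.  -0.   0.5] a [0. 0. 0.]
[0.62600839 0.2683802  0.09221562]
```

```bash
python3 -m crank '[{"claw":-1,"dx":0.25,"dy":-0.01,"dz":0.885,"ax":0.06,"ay":0.105,"az":-0.12},{"claw":-1,"dx":0.25,"dy":-0.01,"dz":0.885,"ax":0.06,"ay":0.105,"az":-0.12},{"claw":-1,"dx":0.25,"dy":-0.01,"dz":0.885,"ax":0.06,"ay":0.105,"az":-0.12},{"claw":-1,"dx":0.25,"dy":-0.01,"dz":0.885,"ax":0.06,"ay":0.105,"az":-0.12},{"claw":-1,"dx":0.25,"dy":-0.01,"dz":0.885,"ax":0.06,"ay":0.105,"az":-0.12},{"claw":-1,"dx":0.25,"dy":-0.01,"dz":0.885,"ax":0.06,"ay":0.105,"az":-0.12},{"claw":-1,"dx":0.25,"dy":-0.01,"dz":0.885,"ax":0.06,"ay":0.105,"az":-0.12},{"claw":-1,"dx":0.25,"dy":-0.01,"dz":0.885,"ax":0.06,"ay":0.105,"az":-0.12}]'
python3 -m crank '[{"claw":-1,"dx":0.25,"dy":-0.01,"dz":0.885,"ax":0.06,"ay":0.105,"az":-0.12},{"claw":-1,"dx":0,"dy":0,"dz":0,"ax":0,"ay":0,"az":0}]'
python3 - <<'E'
from h import *
t,y=32,19;z=tgt(t,y).apply([0,0,1]);g=np.array([.622,.267,.099]);T=g+.008*z
a=plan(T-.03*z,t,y);plan(T,t,y,a)
E
```

```text
time: 15.25
ee_pos: [0.5475, 0.2405, 0.2113]
eef_rot: [0.95, 0.153, 0.268, -0.041]
ft_force: [0.1, -0.1, 1.0]
width: 0.0871
grip_force: 0.0
time: 15.42
ee_pos: [0.5663, 0.246, 0.1885]
eef_rot: [0.949, 0.159, 0.27, -0.043]
ft_force: [-1.1, -0.3, -1.1]
width: 0.0868
grip_force: 0.0
rows 3 d [ 0.037 -0.021  0.949] a [0.01  0.017 0.007]
rows 2 d [ 0.  -0.   0.5] a [0. 0. 0.]
```

```bash
python3 -m crank '[{"claw":-1,"dx":0.04,"dy":-0.02,"dz":0.95,"ax":0.01,"ay":0.02,"az":0},{"claw":-1,"dx":0.04,"dy":-0.02,"dz":0.95,"ax":0.01,"ay":0.02,"az":0},{"claw":-1,"dx":0.04,"dy":-0.02,"dz":0.95,"ax":0.01,"ay":0.02,"az":0},{"claw":-1,"dx":0,"dy":0,"dz":0.5,"ax":0,"ay":0,"az":0},{"claw":-1,"dx":0,"dy":0,"dz":0.5,"ax":0,"ay":0,"az":0},{"claw":-1,"dx":0,"dy":0,"dz":0,"ax":0,"ay":0,"az":0}]'
python3 - <<'E'
from h import *
from bench import r
t,y=32,19;z=tgt(t,y).apply([0,0,1]);g=np.array([.622,.267,.099]);T=g+.008*z
plan(T,t,y)
s=r.read_state();W=r.camera("wrist");cv2.imwrite("pics/wrist3.png",W["color"][:,:,::-1])
E
```

```text
time: 15.92
ee_pos: [0.6261, 0.2687, 0.0952]
eef_rot: [0.947, 0.16, 0.274, -0.045]
ft_force: [0.7, 0.2, -0.1]
width: 0.0872
grip_force: 0.0
rows 1 d [-0.059  0.008  0.082] a [ 0.015 -0.033  0.027]
```

View pics/wrist3.png

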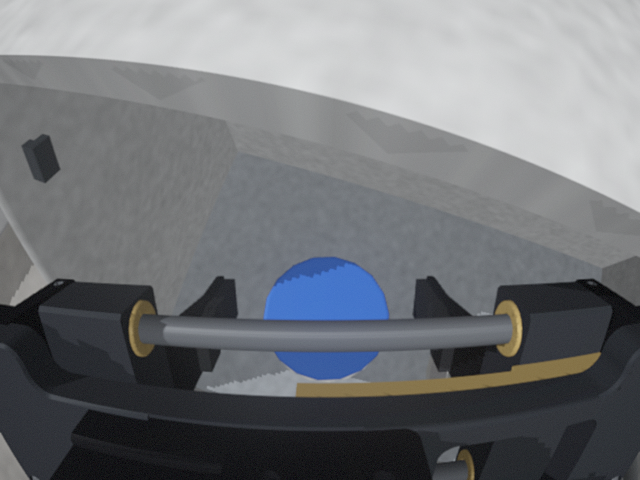

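The blue cap at (326,318) sits centred between the fingers at (225,320) and (430,320). Closing.

```bash
python3 -m crank '[{"claw":1,"dx":-0.06,"dy":0,"dz":0.08,"ax":0,"ay":0,"az":0},{"claw":1,"dx":0,"dy":0,"dz":0,"ax":0,"ay":0,"az":0},{"claw":1,"dx":0,"dy":0,"dz":0,"ax":0,"ay":0,"az":0},{"claw":1,"dx":0,"dy":0,"dz":0,"ax":0,"ay":0,"az":0},{"claw":1,"dx":0,"dy":0,"dz":0,"ax":0,"ay":0,"az":0},{"claw":1,"dx":0,"dy":0,"dz":0,"ax":0,"ay":0,"az":0},{"claw":1,"dx":0,"dy":0,"dz":0,"ax":0,"ay":0,"az":0},{"claw":1,"dx":0,"dy":0,"dz":0,"ax":0,"ay":0,"az":0}]' 30
python3 - <<'E'
from sim import *
from bench import r
s=r.read_state();q=s['joint_positions'];t,y=32,19;T=np.array(s['ee_pos']);print(np.round(q,2))
w=[(T+[-.07,0,.055],t,y),(T+[-.11,-.03,.2],t,y),((.51,-.244,.28),t,-10),((.511,-.244,.10),t,-10)]
go(q,w);a=None
for p in w[:3]:a=plan(*p,a)
E
```

```text
time: 16.63
ee_pos: [0.6263, 0.269, 0.0962]
eef_rot: [0.947, 0.16, 0.276, -0.045]
ft_force: [-1.0, -1.6, 2.4]
width: 0.0534
grip_force: 30.0
[-0.14  0.29 -0.43  1.97  0.6   0.4  -2.25]
[0.55626971 0.26898516 0.15120651] 32 19 q [-0.11  0.09 -0.51  2.06  0.42  0.49 -2.17] err 0.0
[0.51626971 0.23898516 0.29620651] 32 19 q [-0.08 -0.17 -0.45  1.96  0.06  0.79 -1.82] err 0.0
(0.51, -0.244, 0.28) 32 -10 q [ 0.2  -0.15  0.23  1.98 -0.15  0.77 -1.23] err 0.0
(0.511, -0.244, 0.1) 32 -10 q [ 0.2   0.08  0.27  2.19 -0.48  0.38 -0.87] err 0.0
rows 3 d [-0.294 -0.253 -0.91 ] a [ 0.005 -0.03   0.012]
rows 6 d [ 0.203  0.085 -0.823] a [0. 0. 0.]
rows 17 d [-0.103  0.952 -0.027] a [-0.151  0.     0.241]
```

```bash
python3 -m crank '[{"claw":1,"dx":-0.22,"dy":-0.19,"dz":-0.68,"ax":0,"ay":0,"az":0},{"claw":1,"dx":-0.22,"dy":-0.19,"dz":-0.68,"ax":0,"ay":0,"az":0},{"claw":1,"dx":-0.22,"dy":-0.19,"dz":-0.68,"ax":0,"ay":0,"az":0},{"claw":1,"dx":-0.22,"dy":-0.19,"dz":-0.68,"ax":0,"ay":0,"az":0}]'
python3 -m crank '[{"claw":1,"dx":0.2,"dy":0.085,"dz":-0.82,"ax":0,"ay":0,"az":0},{"claw":1,"dx":0.2,"dy":0.085,"dz":-0.82,"ax":0,"ay":0,"az":0},{"claw":1,"dx":0.2,"dy":0.085,"dz":-0.82,"ax":0,"ay":0,"az":0},{"claw":1,"dx":0.2,"dy":0.085,"dz":-0.82,"ax":0,"ay":0,"az":0},{"claw":1,"dx":0.2,"dy":0.085,"dz":-0.82,"ax":0,"ay":0,"az":0},{"claw":1,"dx":0.2,"dy":0.085,"dz":-0.82,"ax":0,"ay":0,"az":0},{"claw":1,"dx":0,"dy":0,"dz":0,"ax":0,"ay":0,"az":0}]'
python3 - <<'E'
from h import *
plan((.505,-.243,.28),32,-10,N=20)
E
```

```text
time: 16.97
ee_pos: [0.5543, 0.2689, 0.1496]
eef_rot: [0.947, 0.16, 0.275, -0.045]
ft_force: [-0.0, -0.4, -3.4]
width: 0.053
grip_force: 30.0
time: 17.55
ee_pos: [0.515, 0.2394, 0.2992]
eef_rot: [0.946, 0.16, 0.279, -0.045]
ft_force: [1.5, 0.2, -1.9]
width: 0.0533
grip_force: 30.0
rows 20 d [-0.095  0.808 -0.022] a [-0.129 -0.007  0.206]
```

```bash
python3 -m crank '[{"claw":1,"dx":-0.095,"dy":0.81,"dz":-0.02,"ax":-0.13,"ay":0,"az":0.206},{"claw":1,"dx":-0.095,"dy":0.81,"dz":-0.02,"ax":-0.13,"ay":0,"az":0.206},{"claw":1,"dx":-0.095,"dy":0.81,"dz":-0.02,"ax":-0.13,"ay":0,"az":0.206},{"claw":1,"dx":-0.095,"dy":0.81,"dz":-0.02,"ax":-0.13,"ay":0,"az":0.206},{"claw":1,"dx":-0.095,"dy":0.81,"dz":-0.02,"ax":-0.13,"ay":0,"az":0.206},{"claw":1,"dx":-0.095,"dy":0.81,"dz":-0.02,"ax":-0.13,"ay":0,"az":0.206},{"claw":1,"dx":-0.095,"dy":0.81,"dz":-0.02,"ax":-0.13,"ay":0,"az":0.206},{"claw":1,"dx":-0.095,"dy":0.81,"dz":-0.02,"ax":-0.13,"ay":0,"az":0.206}]'
python3 -m crank '[{"claw":1,"dx":-0.095,"dy":0.81,"dz":-0.02,"ax":-0.13,"ay":0,"az":0.206},{"claw":1,"dx":-0.095,"dy":0.81,"dz":-0.02,"ax":-0.13,"ay":0,"az":0.206},{"claw":1,"dx":-0.095,"dy":0.81,"dz":-0.02,"ax":-0.13,"ay":0,"az":0.206},{"claw":1,"dx":-0.095,"dy":0.81,"dz":-0.02,"ax":-0.13,"ay":0,"az":0.206},{"claw":1,"dx":-0.095,"dy":0.81,"dz":-0.02,"ax":-0.13,"ay":0,"az":0.206},{"claw":1,"dx":-0.095,"dy":0.81,"dz":-0.02,"ax":-0.13,"ay":0,"az":0.206},{"claw":1,"dx":-0.095,"dy":0.81,"dz":-0.02,"ax":-0.13,"ay":0,"az":0.206},{"claw":1,"dx":-0.095,"dy":0.81,"dz":-0.02,"ax":-0.13,"ay":0,"az":0.206}]'
python3 -m crank '[{"claw":1,"dx":-0.095,"dy":0.81,"dz":-0.02,"ax":-0.13,"ay":0,"az":0.206},{"claw":1,"dx":-0.095,"dy":0.81,"dz":-0.02,"ax":-0.13,"ay":0,"az":0.206},{"claw":1,"dx":-0.095,"dy":0.81,"dz":-0.02,"ax":-0.13,"ay":0,"az":0.206},{"claw":1,"dx":-0.095,"dy":0.81,"dz":-0.02,"ax":-0.13,"ay":0,"az":0.206},{"claw":1,"dx":0,"dy":0,"dz":0,"ax":0,"ay":0,"az":0}]'
python3 - <<'E'
from sim import *
from bench import r
s=r.read_state();q=s['joint_positions'];print(np.round(q,2))
z=tgt(32,-10).apply([0,0,1]);g=np.array([.511,-.244,0]);x,y=(g+.005*z)[:2]
w=[((x,y,.17),32,-10),((x,y,.1),32,-10),((x,y,.0902),32,-10)]
go(q,w);a=None
for p in w:a=plan(*p,a)
c=r.camera("side");t=r.camera("top")
cv2.imwrite("pics/carry.png",np.hstack([cv2.resize(c["color"][120:340,200:490],(400,303),interpolation=2),cv2.resize(t["color"][110:330,250:540],(400,303),interpolation=2)])[:,:,::-1])
E
```

```text
time: 18.22
ee_pos: [0.5399, 0.0444, 0.2845]
eef_rot: [0.958, 0.062, 0.278, -0.017]
ft_force: [0.5, 1.4, -2.7]
width: 0.0531
grip_force: 30.0
time: 18.88
ee_pos: [0.526, -0.1502, 0.2766]
eef_rot: [0.96, -0.036, 0.279, 0.011]
ft_force: [-0.2, 0.7, -2.9]
width: 0.053
grip_force: 30.0
time: 19.3
ee_pos: [0.503, -0.2487, 0.2726]
eef_rot: [0.956, -0.087, 0.278, 0.026]
ft_force: [0.2, -0.1, -3.1]
width: 0.0534
grip_force: 30.0
[ 0.25 -0.21  0.19  2.05 -0.15  0.75 -1.22]
(np.float64(0.513609342999437), np.float64(-0.24446009757272347), 0.17) 32 -10 q [ 0.22 -0.03  0.23  2.12 -0.28  0.53 -1.09] err 0.0
(np.float64(0.513609342999437), np.float64(-0.24446009757272347), 0.1) 32 -10 q [ 0.25  0.08  0.22  2.19 -0.47  0.37 -0.88] err 0.0
(np.float64(0.513609342999437), np.float64(-0.24446009757272347), 0.0902) 32 -10 q [ 0.26  0.1   0.21  2.19 -0.51  0.35 -0.84] err 0.0
rows 4 d [-0.388 -0.051  0.766] a [ 0.012 -0.016 -0.014]
rows 3 d [-0.412 -0.     0.66 ] a [0. 0. 0.]
rows 1 d [-0.173 -0.     0.277] a [0. 0. 0.]
```

View pics/carry.png

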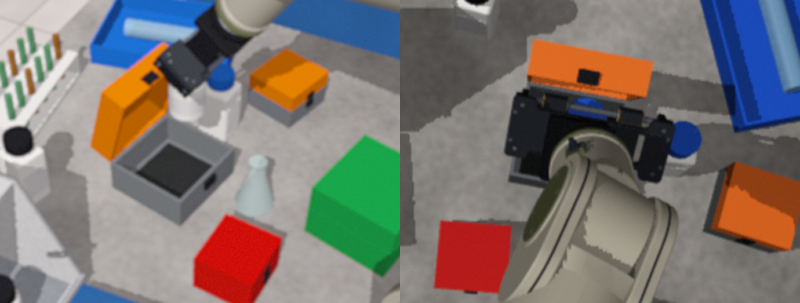

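The picture shows the jar held upright over the grey case. The lid at (590,68) and the bottle cap at (683,138) are both clear of the gripper. Lowering now.

```bash
python3 -m crank '[{"claw":1,"dx":-0.39,"dy":-0.05,"dz":0.77,"ax":0,"ay":0,"az":0},{"claw":1,"dx":-0.39,"dy":-0.05,"dz":0.77,"ax":0,"ay":0,"az":0},{"claw":1,"dx":-0.39,"dy":-0.05,"dz":0.77,"ax":0,"ay":0,"az":0},{"claw":1,"dx":-0.39,"dy":-0.05,"dz":0.77,"ax":0,"ay":0,"az":0},{"claw":1,"dx":-0.41,"dy":0,"dz":0.66,"ax":0,"ay":0,"az":0},{"claw":1,"dx":-0.41,"dy":0,"dz":0.66,"ax":0,"ay":0,"az":0},{"claw":1,"dx":-0.35,"dy":0,"dz":0.56,"ax":0,"ay":0,"az":0},{"claw":1,"dx":0,"dy":0,"dz":0,"ax":0,"ay":0,"az":0}]'
python3 -c "
from h import *
z=tgt(32,-10).apply([0,0,1]);g=np.array([.511,-.244,0]);x,y=(g+.005*z)[:2]
plan((x,y,.0902),32,-10)"
```

```text
time: 20.07
ee_pos: [0.5146, -0.238, 0.0998]
eef_rot: [0.957, -0.083, 0.275, 0.023]
ft_force: [-1.2, 0.7, -4.3]
width: 0.0529
grip_force: 30.0
rows 1 d [-0.167  0.217  0.272] a [-0.014 -0.014  0.007]
```

```bash
python3 -m crank '[{"claw":1,"dx":-0.08,"dy":0.1,"dz":0.13,"ax":0,"ay":0,"az":0},{"claw":1,"dx":-0.05,"dy":0.1,"dz":0.09,"ax":0,"ay":0,"az":0},{"claw":1,"dx":0,"dy":0,"dz":0,"ax":0,"ay":0,"az":0}]'
python3 -m crank '[{"claw":1,"dx":-0.035,"dy":0,"dz":0.06,"ax":0,"ay":0,"az":0},{"claw":1,"dx":0,"dy":0,"dz":0,"ax":0,"ay":0,"az":0}]'
python3 -m crank '[{"claw":1,"dx":-0.035,"dy":0,"dz":0.06,"ax":0,"ay":0,"az":0},{"claw":1,"dx":0,"dy":0,"dz":0,"ax":0,"ay":0,"az":0}]'
```

```text
time: 20.32
ee_pos: [0.5164, -0.2463, 0.0976]
eef_rot: [0.956, -0.084, 0.279, 0.025]
ft_force: [1.3, -0.7, -2.7]
width: 0.0533
grip_force: 30.0
time: 20.48
ee_pos: [0.5166, -0.2462, 0.0957]
eef_rot: [0.956, -0.084, 0.279, 0.025]
ft_force: [1.3, -0.2, -3.2]
width: 0.053
grip_force: 30.0
time: 20.65
ee_pos: [0.5165, -0.2464, 0.0933]
eef_rot: [0.956, -0.084, 0.279, 0.025]
ft_force: [-0.0, -0.3, -2.9]
width: 0.0532
grip_force: 30.0
```

```bash
python3 -m crank '[{"claw":1,"dx":-0.05,"dy":0,"dz":0.08,"ax":0,"ay":0,"az":0},{"claw":1,"dx":0,"dy":0,"dz":0,"ax":0,"ay":0,"az":0}]'
python3 -m crank '[{"claw":1,"dx":-0.03,"dy":0,"dz":0.04,"ax":0,"ay":0,"az":0},{"claw":1,"dx":0,"dy":0,"dz":0,"ax":0,"ay":0,"az":0}]'
python3 -m crank '[{"claw":1,"dx":-0.02,"dy":0,"dz":0.04,"ax":0,"ay":0,"az":0},{"claw":1,"dx":0,"dy":0,"dz":0,"ax":0,"ay":0,"az":0}]'
```

```text
time: 20.82
ee_pos: [0.5164, -0.2466, 0.0902]
eef_rot: [0.956, -0.084, 0.279, 0.025]
ft_force: [0.9, -0.1, -4.3]
width: 0.0531
grip_force: 30.0
time: 20.98
ee_pos: [0.5174, -0.247, 0.0903]
eef_rot: [0.956, -0.084, 0.28, 0.025]
ft_force: [-3.1, 1.8, 8.0]
width: 0.0531
grip_force: 30.0
time: 21.15
ee_pos: [0.5186, -0.2475, 0.0904]
eef_rot: [0.955, -0.084, 0.282, 0.025]
ft_force: [-6.2, 3.9, 16.6]
width: 0.0535
grip_force: 30.0
```

```bash
python3 -m crank '[{"claw":1,"dx":0.03,"dy":0,"dz":-0.05,"ax":0,"ay":0,"az":0},{"claw":1,"dx":0,"dy":0,"dz":0,"ax":0,"ay":0,"az":0},{"claw":-1,"dx":0,"dy":0,"dz":0,"ax":0,"ay":0,"az":0},{"claw":-1,"dx":0,"dy":0,"dz":0,"ax":0,"ay":0,"az":0},{"claw":-1,"dx":0,"dy":0,"dz":0,"ax":0,"ay":0,"az":0},{"claw":-1,"dx":0,"dy":0,"dz":0,"ax":0,"ay":0,"az":0},{"claw":-1,"dx":0,"dy":0,"dz":0,"ax":0,"ay":0,"az":0},{"claw":-1,"dx":0,"dy":0,"dz":0,"ax":0,"ay":0,"az":0}]'
python3 -m crank '[{"claw":-1,"dx":0,"dy":0,"dz":0,"ax":0,"ay":0,"az":0},{"claw":-1,"dx":0,"dy":0,"dz":-0.4,"ax":0,"ay":0,"az":0},{"claw":-1,"dx":0,"dy":0,"dz":-0.9,"ax":0,"ay":0,"az":0},{"claw":-1,"dx":0,"dy":0,"dz":-0.9,"ax":0,"ay":0,"az":0},{"claw":-1,"dx":0.3,"dy":0,"dz":-0.9,"ax":0,"ay":0,"az":0},{"claw":-1,"dx":0.3,"dy":0,"dz":-0.9,"ax":0,"ay":0,"az":0},{"claw":-1,"dx":0.5,"dy":0,"dz":-0.8,"ax":0,"ay":0,"az":0},{"claw":1,"dx":0.5,"dy":0,"dz":-0.8,"ax":0,"ay":0,"az":0}]'
python3 - <<'E'
from h import *
from bench import r
s=r.read_state();print(np.round(s['joint_positions'],2))
c=r.camera("side");t=r.camera("top")
cv2.imwrite("pics/placed.png",np.hstack([cv2.resize(c["color"][120:340,200:490],(400,303),interpolation=2),cv2.resize(t["color"][110:330,250:540],(400,303),interpolation=2)])[:,:,::-1])
E
```

```text
time: 21.82
ee_pos: [0.5163, -0.2468, 0.0892]
eef_rot: [0.956, -0.084, 0.279, 0.025]
ft_force: [0.4, 0.1, -0.6]
width: 0.0828
grip_force: 0.0
time: 22.48
ee_pos: [0.4666, -0.2379, 0.2584]
eef_rot: [0.956, -0.084, 0.279, 0.025]
ft_force: [0.1, -0.9, 0.4]
width: 0.0849
grip_force: 0.0
[ 0.27 -0.29  0.18  2.15 -0.15  0.74 -1.2 ]
```

View pics/placed.png

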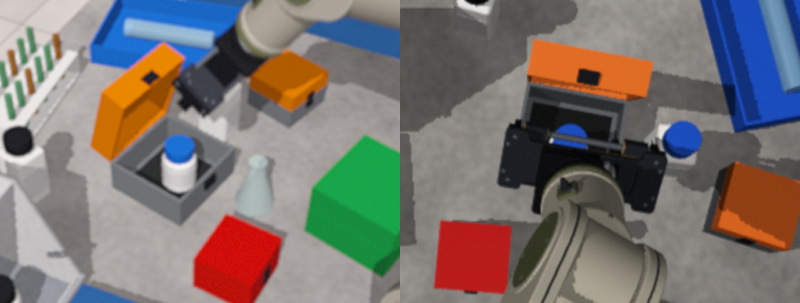

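Jar stands upright in the case, cap at side crop (180,148). Next the lid: raise, go over and behind it, then follow its arc.

Run:
```python
from sim import *
from bench import r
q=r.read_state()['joint_positions']
H=np.array([.602,-.261,0]);X=np.array([.983,-.182,0])
pt=lambda x,z:H+x*X+[0,0,z]
w=[(pt(-.12,.33),15,-10.5),(pt(.07,.33),0,-10.5),(pt(.07,.222),0,-10.5)]
th=np.linspace(1.4,-.02,21);P=[(-.135*np.cos(t)+.05*np.sin(t)+.010,.066+.135*np.sin(t)+.05*np.cos(t)+.011) for t in th]
qq=go(q,w+[(pt(*P[i]),0,-10.5) for i in(0,10,20)]);a=None
for p in w:a=plan(*p,a)
d=np.diff(P,axis=0)/.03;print(P[0],"\n",np.round(np.c_[th[1:],d[:,0],-d[:,1]],2))
```

```text
[ 0.48404 -0.23916  0.33   ] 15 -10.5 q [ 0.28 -0.05  0.13  1.71 -0.05  1.23 -1.33] err 0.0
[ 0.67081 -0.27374  0.33   ] 0 -10.5 q [ 0.27  0.55  0.1   0.97 -0.05  1.62 -1.4 ] err 0.0
[ 0.67081 -0.27374  0.222  ] 0 -10.5 q [ 0.27  0.57  0.1   1.17 -0.05  1.41 -1.39] err 0.0
[ 0.63770936 -0.2676115   0.21853407] 0 -10.5 q [ 0.26  0.49  0.1   1.28 -0.05  1.37 -1.39] err 0.0
[ 0.5407676  -0.24966297  0.20149482] 0 -10.5 q [ 0.26  0.3   0.12  1.58 -0.04  1.27 -1.37] err 0.0
[ 0.47816861 -0.23807293  0.12429018] 0 -10.5 q [ 0.27  0.24  0.12  1.83 -0.03  1.08 -1.35] err 0.0
rows 4 d [ 0.36  -0.021 -0.451] a [-0.001 -0.751  0.018]
rows 7 d [ 0.897 -0.     0.135] a [-0.    -0.357 -0.   ]
rows 4 d [ 0.  -0.   0.9] a [0. 0. 0.]
(np.float64(0.036326922207890466), np.float64(0.21853407069345418)) 
 [[ 1.33 -0.34 -0.05]
 [ 1.26 -0.34 -0.03]
 [ 1.19 -0.34 -0.  ]
 [ 1.12 -0.34  0.02]
 [ 1.04 -0.34  0.05]
 [ 0.97 -0.33  0.07]
 [ 0.9  -0.33  0.09]
 [ 0.83 -0.32  0.12]
 [ 0.76 -0.31  0.14]
 [ 0.69 -0.3   0.16]
 [ 0.62 -0.29  0.18]
 [ 0.55 -0.27  0.2 ]
 [ 0.48 -0.26  0.22]
 [ 0.41 -0.24  0.24]
 [ 0.34 -0.23  0.25]
 [ 0.26 -0.21  0.27]
 [ 0.19 -0.19  0.28]
 [ 0.12 -0.17  0.3 ]
 [ 0.05 -0.15  0.31]
 [-0.02 -0.12  0.32]]
```

```bash
python3 -m crank '[{"claw":1,"dx":0.36,"dy":-0.02,"dz":-0.45,"ax":0,"ay":-0.75,"az":0.02},{"claw":1,"dx":0.36,"dy":-0.02,"dz":-0.45,"ax":0,"ay":-0.75,"az":0.02},{"claw":1,"dx":0.36,"dy":-0.02,"dz":-0.45,"ax":0,"ay":-0.75,"az":0.02},{"claw":1,"dx":0.36,"dy":-0.02,"dz":-0.45,"ax":0,"ay":-0.75,"az":0.02}]'
python3 -m crank '[{"claw":1,"dx":0.9,"dy":0,"dz":0.135,"ax":0,"ay":-0.357,"az":0},{"claw":1,"dx":0.9,"dy":0,"dz":0.135,"ax":0,"ay":-0.357,"az":0},{"claw":1,"dx":0.9,"dy":0,"dz":0.135,"ax":0,"ay":-0.357,"az":0},{"claw":1,"dx":0.9,"dy":0,"dz":0.135,"ax":0,"ay":-0.357,"az":0},{"claw":1,"dx":0.9,"dy":0,"dz":0.135,"ax":0,"ay":-0.357,"az":0},{"claw":1,"dx":0.9,"dy":0,"dz":0.135,"ax":0,"ay":-0.357,"az":0},{"claw":1,"dx":0.9,"dy":0,"dz":0.135,"ax":0,"ay":-0.357,"az":0},{"claw":1,"dx":0,"dy":0,"dz":0,"ax":0,"ay":0,"az":0}]'
python3 - <<'E'
from h import *
H=np.array([.602,-.261,0]);X=np.array([.983,-.182,0])
plan(H+.07*X+[0,0,.222],0,-10.5)
E
```

```text
time: 22.92
ee_pos: [0.4825, -0.2385, 0.3249]
eef_rot: [0.988, -0.091, 0.125, 0.01]
ft_force: [0.1, -0.3, 0.2]
width: 0.0533
grip_force: 0.0
time: 23.58
ee_pos: [0.6745, -0.2718, 0.3125]
eef_rot: [0.996, -0.09, -0.01, -0.003]
ft_force: [0.3, 0.5, -3.2]
width: 0.0031
grip_force: 0.0
rows 4 d [-0.017  0.024  0.754] a [-0.011  0.049  0.008]
```

```bash
python3 -m crank '[{"claw":1,"dx":-0.02,"dy":0.02,"dz":0.75,"ax":-0.01,"ay":0.05,"az":0},{"claw":1,"dx":-0.02,"dy":0.02,"dz":0.75,"ax":-0.01,"ay":0.05,"az":0},{"claw":1,"dx":-0.02,"dy":0.02,"dz":0.75,"ax":-0.01,"ay":0.05,"az":0},{"claw":1,"dx":-0.02,"dy":0.02,"dz":0.75,"ax":-0.01,"ay":0.05,"az":0},{"claw":1,"dx":0,"dy":0,"dz":0,"ax":0,"ay":0,"az":0},{"claw":1,"dx":-0.55,"dy":0,"dz":0.05,"ax":0,"ay":0,"az":0},{"claw":1,"dx":-0.55,"dy":0,"dz":0.05,"ax":0,"ay":0,"az":0}]'
python3 -m crank '[{"claw":1,"dx":-0.34,"dy":0,"dz":-0.05,"ax":0,"ay":0,"az":0},{"claw":1,"dx":-0.34,"dy":0,"dz":-0.03,"ax":0,"ay":0,"az":0},{"claw":1,"dx":-0.34,"dy":0,"dz":0,"ax":0,"ay":0,"az":0},{"claw":1,"dx":-0.34,"dy":0,"dz":0.02,"ax":0,"ay":0,"az":0}]'
python3 - <<'E'
from h import *
H=np.array([.602,-.261,0]);X=np.array([.983,-.182,0])
plan(H+(.0363-1.36*.03)*X+[0,0,.2203],0,-10.5)
E
```

```text
time: 24.17
ee_pos: [0.6349, -0.2686, 0.2288]
eef_rot: [0.996, -0.091, 0.006, 0.001]
ft_force: [-0.3, -0.1, 0.2]
width: 0.0005
grip_force: 0.0
time: 24.5
ee_pos: [0.5953, -0.2615, 0.2318]
eef_rot: [0.996, -0.091, 0.008, 0.001]
ft_force: [2.5, -0.6, -1.5]
width: 0.0004
grip_force: 1.0
rows 1 d [ 0.062 -0.057  0.384] a [ 0.015 -0.147  0.002]
```

```bash
python3 -m crank '[{"claw":1,"dx":-0.34,"dy":0,"dz":0.2,"ax":0,"ay":-0.05,"az":0},{"claw":1,"dx":-0.33,"dy":0,"dz":0.2,"ax":0,"ay":-0.05,"az":0},{"claw":1,"dx":-0.33,"dy":0,"dz":0.19,"ax":0,"ay":0,"az":0},{"claw":1,"dx":-0.32,"dy":0,"dz":0.12,"ax":0,"ay":0,"az":0}]'
python3 -m crank '[{"claw":1,"dx":-0.31,"dy":0,"dz":0.14,"ax":0,"ay":0,"az":0},{"claw":1,"dx":-0.3,"dy":0,"dz":0.16,"ax":0,"ay":0,"az":0}]'
python3 - <<'E'
from h import *
from bench import r
H=np.array([.602,-.261,0]);X=np.array([.983,-.182,0])
e=np.array(r.read_state()['ee_pos'])-H;print("hinge-rel x",e@X,"z",e[2])
plan(H+(-.0623)*X+[0,0,.2015],0,-10.5)
E
```

```text
time: 24.83
ee_pos: [0.5565, -0.2544, 0.2101]
eef_rot: [0.996, -0.091, 0.002, 0.001]
ft_force: [1.6, 1.0, 1.8]
width: 0.0004
grip_force: 1.2
time: 25.0
ee_pos: [0.5387, -0.2511, 0.2012]
eef_rot: [0.996, -0.091, 0.003, 0.001]
ft_force: [2.4, -0.3, 0.6]
width: 0.0002
grip_force: 0.8
hinge-rel x -0.06401582726658335 z 0.20119812040231208
rows 1 d [ 0.058 -0.059 -0.01 ] a [ 0.015 -0.05   0.001]
```

On the planned arc with about 2.5 N of contact; continuing.

```bash
python3 -m crank '[{"claw":1,"dx":-0.29,"dy":0,"dz":0.18,"ax":0,"ay":0,"az":0},{"claw":1,"dx":-0.27,"dy":0,"dz":0.2,"ax":0,"ay":0,"az":0},{"claw":1,"dx":-0.26,"dy":0,"dz":0.22,"ax":0,"ay":0,"az":0},{"claw":1,"dx":-0.24,"dy":0,"dz":0.24,"ax":0,"ay":0,"az":0},{"claw":1,"dx":-0.23,"dy":0,"dz":0.25,"ax":0,"ay":0,"az":0}]'
python3 -m crank '[{"claw":1,"dx":-0.21,"dy":0,"dz":0.27,"ax":0,"ay":0,"az":0},{"claw":1,"dx":-0.19,"dy":0,"dz":0.28,"ax":0,"ay":0,"az":0},{"claw":1,"dx":-0.17,"dy":0,"dz":0.3,"ax":0,"ay":0,"az":0}]'
python3 -m crank '[{"claw":1,"dx":-0.15,"dy":0,"dz":0.31,"ax":0,"ay":0,"az":0},{"claw":1,"dx":0,"dy":0,"dz":0,"ax":0,"ay":0,"az":0}]'
python3 - <<'E'
from h import *
from bench import r
H=np.array([.602,-.261,0]);X=np.array([.983,-.182,0])
e=np.array(r.read_state()['ee_pos'])-H;print("hinge-rel x",e@X,"z",e[2])
E
```

```text
time: 25.42
ee_pos: [0.5008, -0.2442, 0.1682]
eef_rot: [0.996, -0.091, 0.002, 0.001]
ft_force: [1.0, -0.7, 1.6]
width: 0.0002
grip_force: 0.7
time: 25.67
ee_pos: [0.4834, -0.241, 0.1415]
eef_rot: [0.996, -0.092, 0.002, 0.001]
ft_force: [0.2, -0.1, 1.4]
width: 0.0006
grip_force: 0.6
time: 25.83
ee_pos: [0.4771, -0.2398, 0.13]
eef_rot: [0.996, -0.092, -0.0, 0.0]
ft_force: [-0.6, 0.7, -1.0]
width: 0.0003
grip_force: 0.0
hinge-rel x -0.12664892352699694 z 0.1300040554987373
```

```bash
python3 -m crank '[{"claw":1,"dx":0,"dy":0,"dz":0.12,"ax":0,"ay":0,"az":0},{"claw":1,"dx":0,"dy":0,"dz":0,"ax":0,"ay":0,"az":0}]'
python3 -m crank '[{"claw":1,"dx":0,"dy":0,"dz":0.07,"ax":0,"ay":0,"az":0},{"claw":1,"dx":0,"dy":0,"dz":0,"ax":0,"ay":0,"az":0}]'
python3 -m crank '[{"claw":1,"dx":0,"dy":0,"dz":0.05,"ax":0,"ay":0,"az":0},{"claw":1,"dx":0,"dy":0,"dz":0,"ax":0,"ay":0,"az":0}]'
```

```text
time: 26.0
ee_pos: [0.4787, -0.2401, 0.128]
eef_rot: [0.996, -0.092, 0.001, 0.001]
ft_force: [-0.9, -0.5, 0.3]
width: 0.0005
grip_force: 0.0
time: 26.17
ee_pos: [0.4792, -0.2403, 0.1274]
eef_rot: [0.996, -0.092, 0.001, 0.001]
ft_force: [-4.0, 1.7, 8.3]
width: 0.0003
grip_force: 4.3
time: 26.33
ee_pos: [0.4792, -0.2403, 0.1272]
eef_rot: [0.996, -0.092, 0.002, 0.001]
ft_force: [-9.8, 5.4, 22.4]
width: 0.0003
grip_force: 11.2
```

The lid is firm at tip height 116 mm, which equals the shut height. Retract and check.

```bash
python3 -m crank '[{"claw":1,"dx":0,"dy":0,"dz":-0.2,"ax":0,"ay":0,"az":0},{"claw":1,"dx":0,"dy":0,"dz":-0.8,"ax":0,"ay":0,"az":0},{"claw":1,"dx":0,"dy":0,"dz":-0.9,"ax":0,"ay":0,"az":0},{"claw":1,"dx":0,"dy":0,"dz":-0.9,"ax":0,"ay":0,"az":0},{"claw":1,"dx":0,"dy":0,"dz":-0.9,"ax":0,"ay":0,"az":0},{"claw":1,"dx":0,"dy":0,"dz":-0.9,"ax":0,"ay":0,"az":0},{"claw":1,"dx":0,"dy":0,"dz":0,"ax":0,"ay":0,"az":0},{"claw":1,"dx":0,"dy":0,"dz":0,"ax":0,"ay":0,"az":0}]'
python3 - <<'E'
from h import *
from bench import r
c=r.camera("side");cv2.imwrite("pics/end.png",c["color"][:,:,::-1])
E
```

```text
time: 27.0
ee_pos: [0.4796, -0.2402, 0.2646]
eef_rot: [0.996, -0.092, 0.003, 0.001]
ft_force: [-0.5, 0.7, -1.0]
width: 0.0007
grip_force: 0.0
```

View pics/end.png

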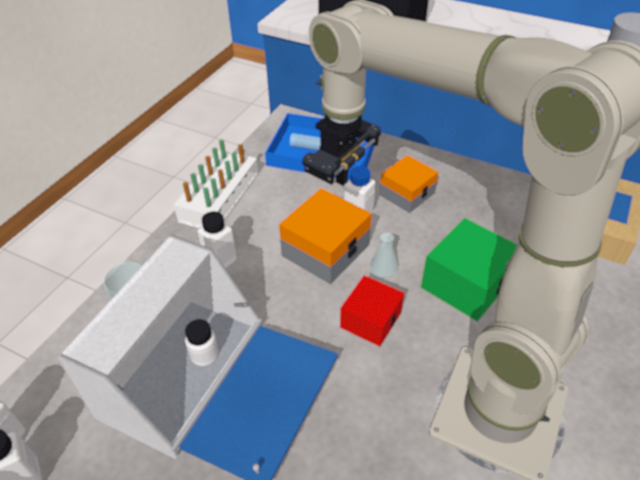

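The lid is shut flush at (325,232), the hatch is flat at (262,400), and the black jar (200,340), bottles and flask look unmoved. Handing in.

```bash
python3 -c "
from bench import r
print(r.close_job())"
```

```text
the job is handed in; nothing more can be done
None
```

The job is handed in at about 27 s on the robot's clock: the hatch is down, the blue-capped jar was last seen upright in the grey case before the lid was shut over it, and the black-capped jar, bottles and flask look unmoved; the hand-in call returned no verdict.

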